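# Index and lock the egg-packing carousel

### The job

Get the egg-packing carousel ready for loading: push one of its upright wooden spokes so that it turns counter-clockwise (seen from above) until its leading lug is pressed firmly, but gently, into the sprung rubber buffer of the stop - feel for it, and do not ram it. Let it go there, then take the steel locking pin out of its wooden rest and drop it fully home, upright, between the two lugs into the socket of the carousel's base, and leave it. Do not disturb the egg box, the honey jar or the oil bottle.

Things in the scene. Friction and masses are not known exactly. Their poses are not given: they have to be found in the camera images.
- base: The fixed dark steel foot of the carousel, a disc 170 mm across and 24 mm high with a flat tongue along its +x to the index station (socket and stop). Origin on the counter under the vertical turning axis, z up.
- socket (a point): Centre of the mouth of the pin socket: an aluminium block 36 x 36 mm on the base's tongue, top at z = 26 mm, 168 mm from the axis along the base's +x, with a round vertical hole 15 mm wide, floor at z = 4 mm. Axes as the base's.
- carousel: The plywood turntable: a deck 300 mm across, top at z = 42 mm; hub 52 mm across, top at 82 mm; four empty egg cups, outer edge 100 mm from the axis, top at z = 56 mm. Origin on the axis at counter height; its +x points midway between its two lugs. Slight friction (about 0.1 N m): it stays where it is left. It starts 0.6 to 1.5 rad clockwise of the index and turns counter-clockwise until its x lies nearly along the base's x.
- spoke (a point): Point on one spoke, in the middle of its thickness, 130 mm from the axis, z = 62 mm. The four spokes are upright radial wooden dividers 12 mm thick, from 22 to 148 mm from the axis, z = 42 to 82 mm; this one stands 45 degrees counter-clockwise of the carousel's x axis, the others 90 degrees apart. It is clear of the stop at the index. Axes as the carousel's.
- lugs (a point): Middle of the gap between the two aluminium lugs on the carousel's rim, 168 mm from the axis, at their top, z = 42 mm. Each lug is 14 mm wide, z = 30 to 42 mm, and reaches to 190 mm from the axis; the gap is 28 mm. The leading (counter-clockwise) lug meets the buffer. At the index the gap stands over the socket. Axes as the carousel's.
- stop: The stop: a dark steel post 34 x 20 mm, 54 mm high, fixed to the base just counter-clockwise of the socket, carrying the sprung buffer pad on its clockwise side. Axes as the base's; origin on the counter at base x = 170 mm, y = 27 mm, under the buffer's face. Post from y = 31 to 51 mm past the origin.
- buffer (a point): Mean place of the black rubber pad's face, z = 38 mm (pad 30 mm wide, z = 26 to 50 mm). Its true setting is not measured: up to 5 mm (0.03 rad of turn) to either side, so feel for it. Spring 5 N per mm. Seated: 5 to 14 N at the pad, about 8 N is best, held half a second; over 16 N strains it. Pushing a spoke 130 mm out takes 1.3 times the pad force plus 1 N.
- pinrest: The rest of the locking pin, a fixed wooden block 60 x 60 x 30 mm on the counter, with a hole 15 mm wide in the middle of its top, floor at z = 4 mm. Origin under its centre.
- pin: The loose steel locking pin, standing upright in the rest's hole: a shank 12 mm thick with a chamfered foot, from 0 to 60 mm above the origin, and a round dark head 26 mm across from 60 to 78 mm; 50 to 120 g. Origin at the centre of its foot, z up along the pin. Home in the socket its origin is at z = 4 mm.
- eggbox: Bystander: a pulp box of six brown eggs, 100 x 150 mm, 70 mm high. Origin under its centre.
- honey: Bystander: an amber honey jar, 66 mm across, 90 mm high. Origin under its centre.
- oil: Bystander: an amber oil bottle, 52 mm across, 190 mm high. Origin under its centre.
Mind the look-alikes: they are no part of the job. Several things look just like the pin: the one meant starts farthest to the robot's left.

How it is judged:
By the outcome, as a careful person would: the job done as asked, in the order asked, and still so for the second after the job is handed in, with the robot touching nothing.
It also fails if it takes over 72 s, if anything falls off the work surface, if the arm or the gripper's body presses on something with over 40 N, if the wrist force passes 120 N, or if a joint passes its speed limit or range.

### The arm

A 6-joint arm with a two-finger parallel gripper is mounted at the origin on the work surface. World frame = base frame: x ahead of the robot, y to its left, z up, the work surface at z = 0. Lengths are in m, angles in rad, forces in N, time in s.
With the tool pointing down it reaches from about 0.225 to 0.875 m from the base axis. Payload 3.4 kg.
Tool frame: the origin (TCP) lies midway between the tips of the shut fingers; the grasp point (between the pads) lies 19 mm behind it (manip.pinch_z is the z of the grasp point in the tool frame, in m); z points along the fingers, x is the direction in which the jaws open and shut, and the axes are right-handed (so a half turn about z gives the same grasp; the last joint's range is limited). The gripper opens to 85 mm and grips with 20 to 120 N. Pads are 22 mm wide; open, the fingers measure 114 mm over their backs; the gripper's body (76 mm by 85 mm) begins 54 mm behind the grasp point. The pads swing forward as they close: fully open they stand 13 mm farther back than shut.
Start: joints at [1.114, 0.276, 1.505, -0, 1.361, -0.121], TCP at [0.189, 0.543, 0.231] pointing down, gripper open.
Joint ranges: [-2.89, 2.89], [-0.75, 2.08], [0.22, 2.7], [-1.18, 4.32], [0.11, 2.71], [-2.7, 2.7]. Speed limits (rad/s): [2.57, 2.57, 3.14, 3.14, 3.14, 3.14].

### API

Orientations are given as a unit quaternion [w, x, y, z].
In Python, from rig import manip gives the robot as it stands. The module is installed in compiled form; this text tells all that it offers.
- The arm moves only by the tool drive_tool, never from a script. Its argument "steps" is a list of rows, each a list of 5 numbers: the shift along the tool's x, y, z in mm, then the turn about the tool's z in rad, then the gripper command: -1 is shut, 1 is fully open, values between are in proportion. A call has 1 to 5 rows; each row is the pose to reach, as a shift and turn from the pose measured when the call began, along the tool's axes at that moment; what a row does not reach only later rows make up. A row lasts 1/10 s, in which the tool goes at most 50 mm and 8.59 degrees, less where a joint would pass 70% of its speed; a pose out of reach is approached as far as the arm can. A call with a gripper value outside its range is refused whole. The fingers move at their own pace and stop on an object; "squeeze" is the grip in N (left out, the last holds). Time passes only in rows, so rows that repeat a pose let the fingers close. It gives the time, the measured TCP pose, the force and the opening at its end, in the units of the state.
- manip.get_state(): the state, without advancing time (a new reading comes with each control period).
- manip.get_image(name): name is "scene" or "side" or "wrist"; returns the picture (400x640x3 uint8, blue, green, red); there is no depth.
- manip.get_calibration(name): a dict with "camera_matrix" (3x3 intrinsics, pixels), "rvec" (rotation vector, rad) and "tvec" (3), from world to camera coordinates, as OpenCV has them. Camera axes: x right, y down, z forward; pixel columns grow to the right and rows downward; lengths in m; the calibration is good to about 2 mm. The wrist camera is an equidistant fisheye: a pixel r from the principal point sees the ray r / f radians off the axis. A picture is of the moment at which its call begins: read the wrist's pose just before it. get_calibration takes no time and is no camera call; for the wrist camera it gives the pose at the moment of the call.
- manip.sign_off(): hands the job in, once; it reports no verdict.
Trained networks look in the newest picture that a camera, given by its name, has taken for a name from the list of things; names that differ only in an ending like _2 or _b are one class to them, and where a whole thing is asked for, a point or a joint stands for the part that bears it (a point fixed in the world has none). Each returns a list of dicts, best first, with "conf" (0 to 1); they miss things now and then, are a little off and sometimes report something else, mostly with a low value. They report only what shows in the picture. A call takes as long as a camera call. They do not tell look-alikes from the thing itself.
- manip.masks_of(camera, name): "pixels" (400x640 bool, what is visible of it) and "location" ([column, row] in pixels, amid what is visible of it).
The state is a dict: "clock": time; "qpos": joint angles; "qd": joint speeds; "effort": joint torques, N m; "position": TCP position; "ee_rot": TCP orientation; "contact_force": force on the tool from outside, world axes, zero at the start; "moment": the same for the moment, N m; "width": finger opening in m.
Only numpy, scipy, OpenCV 4.12 (cv2) and the standard library are available. Lean on these libraries where they do the work, as an engineer would, in place of code of your own. Each camera call takes 0.05 s, during which the arm holds its last target.

## Working session

There is one attempt and no reset: what is moved stays moved. The work goes in short steps, Python scripts to look and compute and a tool call to move; the robot and the scene stay as the last step left them, time stands still between calls to the robot, and variables do not carry over. Pictures are saved under pics/ and viewed, and the job is handed in when it is done.

Besides the shell and the picture viewer there is one more tool, called after "Call:" in YAML: its name, and indented under it one key for each argument. drive_tool: Moves the arm, as the interface text tells. Its arguments: {"type":"object","properties":{"steps":{"type":"array","items":{"type":"array","items":{"type":"number"}}},"squeeze":{"type":"number"}},"required":["steps"]}

```bash
mkdir -p pics; ls; cat > h.py <<'E'
import numpy as np, cv2
from rig import manip
from scipy.spatial.transform import Rotation as R
def cam(n):
    c=manip.get_calibration(n); K=np.array(c['camera_matrix'],float); Rm=cv2.Rodrigues(np.array(c['rvec'],float))[0]; t=np.array(c['tvec'],float).ravel(); return K,Rm,t
def ray(c,px,fish=False):
    K,Rm,t=c
    x=(px[0]-K[0,2])/K[0,0]; y=(px[1]-K[1,2])/K[1,1]
    if fish:
        r=np.hypot(x,y); d=np.array([np.sin(r)*x/max(r,1e-9),np.sin(r)*y/max(r,1e-9),np.cos(r)])
    else: d=np.array([x,y,1.])
    d=d/np.linalg.norm(d)
    return -Rm.T@t, Rm.T@d
def onz(c,px,z,fish=False):
    o,d=ray(c,px,fish); return o+d*(z-o[2])/d[2]
def proj(c,P,fish=False):
    K,Rm,t=c; p=Rm@np.array(P,float)+t
    if fish:
        th=np.arctan2(np.hypot(p[0],p[1]),p[2]); a=np.arctan2(p[1],p[0]); return np.array([K[0,0]*th*np.cos(a)+K[0,2],K[1,1]*th*np.sin(a)+K[1,2]])
    return np.array([K[0,0]*p[0]/p[2]+K[0,2],K[1,1]*p[1]/p[2]+K[1,2]])
E
python3 - <<'E'
from h import *
s=manip.get_state(); print({k:np.round(v,3) for k,v in s.items()}, manip.pinch_z)
for n in ['scene','side','wrist']:
    c=cam(n); im=manip.get_image(n); cv2.imwrite(f'pics/{n}0.png',im); print(n,c[0].tolist(),-c[1].T@c[2])
E
```

```text
pics
{'clock': np.float64(0.0), 'qpos': array([ 1.114,  0.277,  1.506, -0.   ,  1.361, -0.121]), 'qd': array([-0.001,  0.   ,  0.   ,  0.002,  0.001, -0.001]), 'effort': array([ 1.0000e-03, -4.1678e+01, -2.4580e+01,  0.0000e+00,  1.1000e-02,
       -0.0000e+00]), 'position': array([0.189, 0.542, 0.23 ]), 'ee_rot': array([ 0.   ,  0.815,  0.579, -0.001]), 'contact_force': array([ 0.423,  0.575, -0.012]), 'moment': array([-0.056, -0.022, -0.047]), 'width': np.float64(0.085)} -0.0187
scene [[395.97600474105474, 0.0, 323.76994044484127], [0.0, 395.97600474105474, 196.65676074515545], [0.0, 0.0, 1.0]] [ 1.09046777 -0.81191909  0.7353706 ]
side [[367.672644425873, 0.0, 321.4011827328676], [0.0, 367.672644425873, 199.47924981642586], [0.0, 0.0, 1.0]] [ 0.16209834 -0.42535491  0.68008258]
wrist [[309.70691628693146, 0.0, 323.79427007381645], [0.0, 309.70691628693146, 204.4914844805932], [0.0, 0.0, 1.0]] [0.12707206 0.56465918 0.3738306 ]
```

View pics/scene0.png

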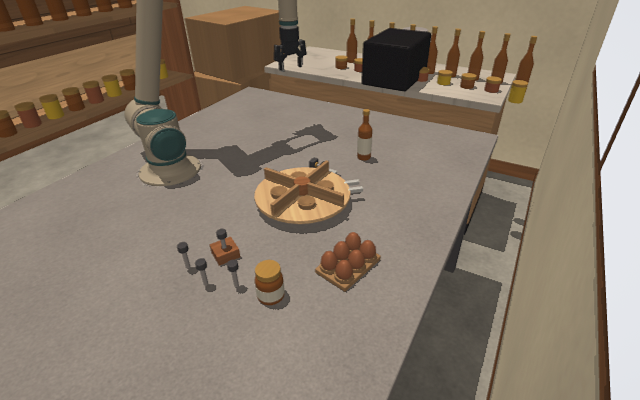

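View pics/side0.png

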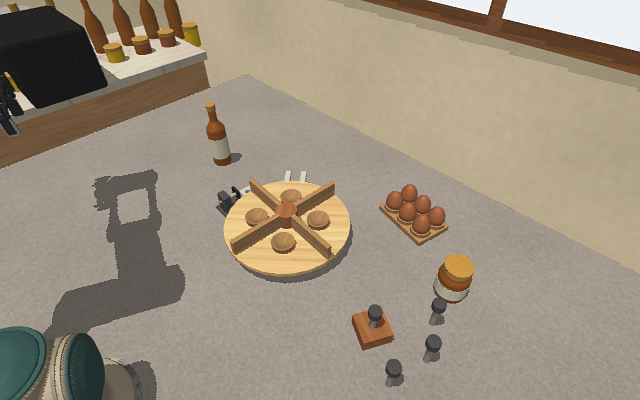

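View pics/wrist0.png

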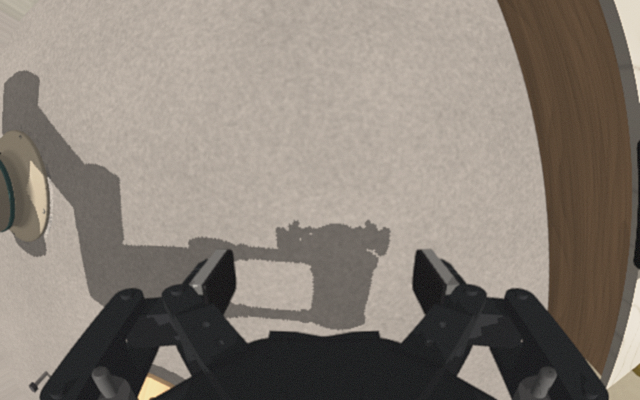

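```bash
python3 - <<'E'
from h import *
for n in ['scene','side']:
    c=cam(n); 
    for nm,z in [('pin',.07),('pinrest',.03),('stop',.04),('socket',.026),('carousel',.042),('base',.02),('lugs',.042),('spoke',.06),('buffer',.038)]:
        try:
            for d in manip.masks_of(n,nm)[:6]:
                print(n,nm,round(d['conf'],2),np.round(d['location']),d['pixels'].sum(),np.round(onz(c,d['location'],z),3))
        except Exception as e: print(n,nm,e)
print(manip.get_state()['clock'])
a=cv2.imread('pics/side0.png')[150:290,190:370]; b=cv2.imread('pics/scene0.png')[140:300,160:380]
cv2.imwrite('pics/a.png',cv2.resize(a,(720,560),interpolation=2)); cv2.imwrite('pics/b.png',cv2.resize(b,(770,560),interpolation=2))
c=cv2.imread('pics/side0.png')[280:390,340:470]
cv2.imwrite('pics/c.png',cv2.resize(c,(650,550),interpolation=2))
E
```

```text
scene pin 0.66 [235. 266.] 193 [ 0.578 -0.324  0.07 ]
scene pin 0.57 [204. 271.] 207 [ 0.524 -0.372  0.07 ]
scene pin 0.45 [225. 235.] 149 [ 0.481 -0.248  0.07 ]
scene pin 0.45 [183. 250.] 189 [ 0.428 -0.342  0.07 ]
scene pinrest 0.8 [224. 255.] 573 [ 0.496 -0.278  0.03 ]
scene socket 0.64 [306. 192.] 4743 [0.53  0.078 0.026]
scene carousel 0.55 [305. 192.] 4526 [0.538 0.057 0.042]
scene base 0.94 [306. 192.] 4721 [0.527 0.084 0.02 ]
scene base 0.43 [304. 194.] 4577 [0.526 0.074 0.02 ]
scene lugs 0.62 [301. 194.] 4516 [0.535 0.043 0.042]
scene spoke 0.83 [300. 196.] 4540 [0.552 0.009 0.06 ]
scene buffer 0.55 [314. 163.] 71 [0.472 0.229 0.038]
scene buffer 0.54 [300. 198.] 4655 [0.54  0.027 0.038]
side pin 0.88 [394. 371.] 340 [ 0.416 -0.34   0.07 ]
side pin 0.7 [370. 317.] 223 [ 0.463 -0.252  0.07 ]
side pin 0.7 [228. 198.] 329 [0.466 0.193 0.07 ]
side pin 0.68 [431. 344.] 316 [ 0.496 -0.358  0.07 ]
side pin 0.55 [439. 310.] 275 [ 0.562 -0.333  0.07 ]
side pinrest 0.63 [369. 328.] 1043 [ 0.464 -0.253  0.03 ]
side stop 0.78 [227. 202.] 299 [0.471 0.213 0.04 ]
side socket 0.84 [283. 222.] 10444 [0.531 0.069 0.026]
side carousel 0.86 [291. 225.] 9769 [0.53  0.038 0.042]
side base 0.87 [286. 226.] 10310 [0.53  0.059 0.02 ]
side lugs 0.69 [288. 233.] 9860 [0.509 0.024 0.042]
side spoke 0.94 [288. 226.] 9654 [0.511 0.026 0.06 ]
side buffer 0.74 [227. 198.] 274 [0.48  0.227 0.038]
side buffer 0.43 [287. 226.] 9851 [0.521 0.044 0.038]
1.05
```

View pics/a.png

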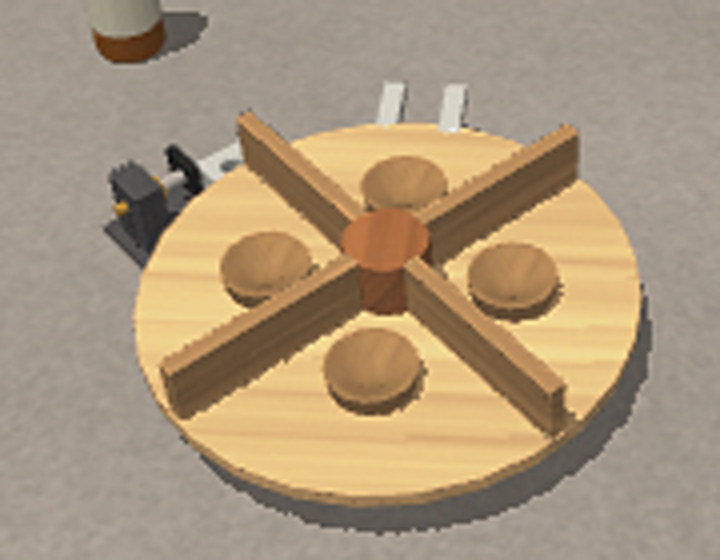

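View pics/b.png

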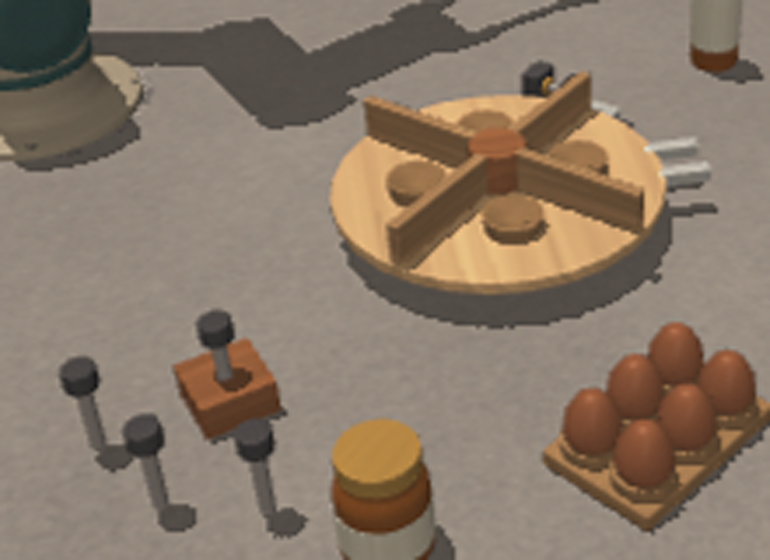

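View pics/c.png

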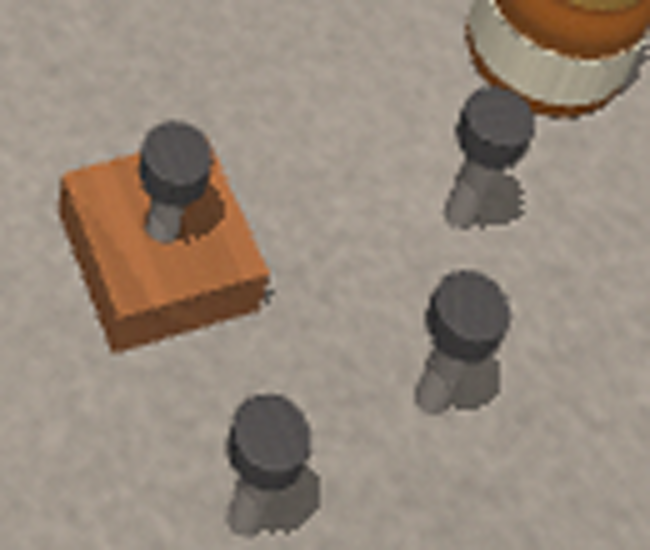

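```bash
python3 - <<'E'
from h import *
from scipy.optimize import least_squares
S=cam('side');C=cam('scene')
sd=lambda x,y:np.array([190+x/4,150+y/4]); sc=lambda x,y:np.array([160+x/3.5,140+y/3.5])
h1=onz(S,sd(386,240),.082);h2=onz(C,sc(497,143),.082);print('hub',h1,h2)
for p in [(242,118),(577,130),(165,372),(560,390)]:
    q=onz(S,sd(*p),.082)-h1; print('spoke',q,np.hypot(q[0],q[1]),np.degrees(np.arctan2(q[1],q[0])))
for p in [(368,100),(590,75),(642,195),(395,235)]:
    q=onz(C,sc(*p),.082)-h2; print('spoke sc',q,np.hypot(q[0],q[1]),np.degrees(np.arctan2(q[1],q[0])))
for p,z in [((393,84),.042),((455,86),.042),((232,162),.026),((140,175),.054),((180,150),.05)]:
    q=onz(S,sd(*p),z)-h1; print('side',z,q,np.hypot(q[0],q[1]),np.degrees(np.arctan2(q[1],q[0])))
for p,z in [((697,143),.042),((708,168),.042),((540,70),.054)]:
    q=onz(C,sc(*p),z)-h2; print('scene',z,q,np.hypot(q[0],q[1]),np.degrees(np.arctan2(q[1],q[0])))
E
```

```text
hub [0.53023602 0.05066873 0.082     ] [0.53221239 0.05358118 0.082     ]
spoke [0.0081954  0.14550956 0.        ] 0.14574016425243075 86.77638712336372
spoke [ 0.14745868 -0.01195114  0.        ] 0.14794219179844043 -4.633545170602584
spoke [-0.14659213  0.00905849  0.        ] 0.1468717384980486 176.46396953070166
spoke [-0.00946032 -0.14707288  0.        ] 0.1473768293321246 -93.68042484361986
spoke sc [-0.14383402  0.00731464  0.        ] 0.14401989602157286 177.08874781947898
spoke sc [0.01545847 0.14398127 0.        ] 0.14480873445794296 83.87194343955923
spoke sc [ 0.1481012  -0.01221959  0.        ] 0.14860444951143492 -4.716697461507832
spoke sc [-0.00079027 -0.15503289  0.        ] 0.15503490038661277 -90.29205933965456
side 0.042 [ 0.12836893  0.14214841 -0.04      ] 0.19153263859838357 47.91598509848717
side 0.042 [ 0.15680648  0.11024709 -0.04      ] 0.19168383256572313 35.1101865976528
side 0.026 [ 0.0111269   0.17227661 -0.056     ] 0.17263556537322533 86.30454644132561
side 0.054 [-0.05324182  0.17589525 -0.028     ] 0.18377657884021006 106.84056609200668
side 0.05 [-0.01931245  0.18168061 -0.032     ] 0.18270416965450287 96.06769253069292
scene 0.042 [ 0.13022561  0.14019855 -0.04      ] 0.19134874386652712 47.11204807678311
scene 0.042 [ 0.15652589  0.10652837 -0.04      ] 0.18933738825399996 34.238415525746085
scene 0.054 [-0.05653331  0.172817   -0.028     ] 0.18182884713350242 108.11437974757915
```

Candidates for the pin (side view): (375,313) in the rest, (393,368), (433,343) and (438,307) free-standing. Their y values are about -0.25, -0.34, -0.36 and -0.33, so the one in the rest is farthest left. The close crop confirms it stands in the wooden block. The carousel axis is at about (0.531, 0.052). I'll push the spoke at about 176° (robot side), starting from its +y side.

Call:
drive_tool:
  steps:
    - [-177, 174, 30, 0.65, -1]
    - [-177, 174, 30, 0.65, -1]
    - [-177, 174, 30, 0.65, -1]
    - [-177, 174, 30, 0.65, -1]
    - [-177, 174, 30, 0.65, -1]

```text
clock: 1.55
position: [0.2959, 0.3168, 0.2013]
ee_rot: [-0.0, 0.958, 0.287, 0.001]
contact_force: [0.3, 0.3, -0.4]
width: 0.0126
```

```bash
cat >> h.py <<'E'
def to(x,y,z,yawdeg):
    s=manip.get_state(); w,a,b,c=s['ee_rot']; r=R.from_quat([a,b,c,w]); d=r.inv().apply(np.array([x,y,z])-s['position'])*1000
    X=r.apply([1,0,0]); yw=np.degrees(np.arctan2(X[1],X[0])); t=-(yawdeg-yw); t=(t+180)%360-180
    print('clock',s['clock'],'pos',np.round(s['position'],4),'yaw',round(yw,2),'tilt',np.round(r.apply([0,0,1]),4),'F',np.round(s['contact_force'],2),'w',round(s['width'],4)); print('shift',np.round(d,1),'turn',round(np.radians(t),3))
E
python3 -c "
from h import *
to(.401,.092,.12,-3.5)"
```

```text
clock 1.55 pos [0.2959 0.3168 0.2013] yaw 33.36 tilt [ 1.e-03  5.e-04 -1.e+00] F [ 0.28  0.35 -0.39] w 0.0126
shift [-36.  245.6  81.3] turn 0.643
```

Call:
drive_tool:
  steps:
    - [-36, 246, 81, 0.643, -1]
    - [-36, 246, 81, 0.643, -1]
    - [-36, 246, 81, 0.643, -1]
    - [-36, 246, 81, 0.643, -1]
    - [-36, 246, 81, 0.643, -1]

```text
clock: 2.05
position: [0.3967, 0.1011, 0.1242]
ee_rot: [-0.0, 0.999, -0.032, 0.001]
contact_force: [0.8, 0.5, 0.8]
width: -0.0
```

Call:
drive_tool:
  steps:
    - [0, 8, 15, 0.0, -1]
    - [0, 8, 15, 0.0, -1]

```text
clock: 2.25
position: [0.3951, 0.0913, 0.1078]
ee_rot: [-0.0, 0.999, -0.034, -0.001]
contact_force: [-0.6, -0.6, -0.7]
width: 0.0004
```

```bash
python3 -c "
from h import *
to(.401,.092,.056,-3.5)
cv2.imwrite('pics/w1.png',manip.get_image('wrist'));cv2.imwrite('pics/s1.png',manip.get_image('side'))"
```

```text
clock 2.25 pos [0.3951 0.0913 0.1078] yaw -3.93 tilt [-1.6e-03  4.0e-04 -1.0e+00] F [-0.64 -0.55 -0.73] w 0.0004
shift [ 5.9 -1.1 51.8] turn -0.007
```

View pics/w1.png

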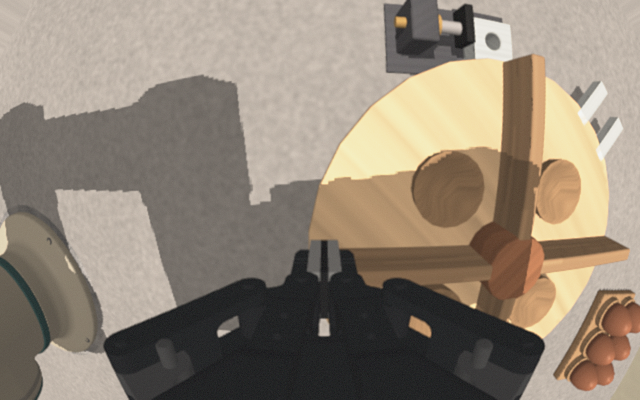

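View pics/s1.png

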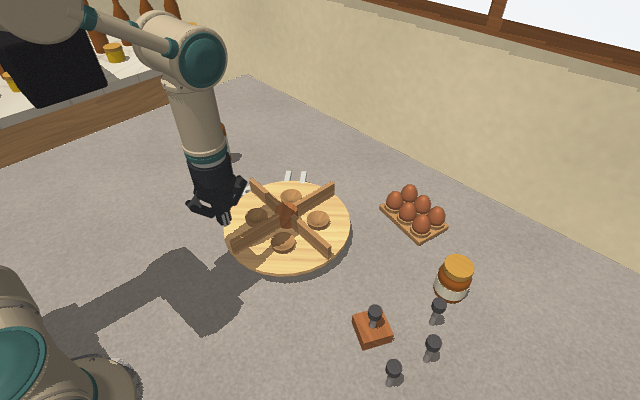

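```bash
python3 - <<'E'
from h import *
W=cam('wrist')
S=onz(W,(492.5,42),.026,1);H=onz(W,(518,267),.082,1)
# hub top ellipse approx
print('socket',S,'hub',H)
for h in [H[:2],(.531,.052)]:
    q=S[:2]-h; print(np.hypot(*q),np.degrees(np.arctan2(q[1],q[0])))
P=[((502,58),.082),((543,58),.082),((628,250),.082)]
for p,z in P: print(onz(W,p,z,1))
im=cv2.imread('pics/w1.png'); cv2.imwrite('pics/w1c.png',cv2.resize(im[0:110,370:550],(720,440),interpolation=2))
to(.401,.092,.056,-3.5)
E
```

```text
socket [0.54099893 0.22491012 0.026     ] hub [0.5332327  0.05805886 0.082     ]
0.16703190611941546 87.33504464122733
0.17319898506631526 86.69042407586757
[0.51215411 0.19894435 0.082     ]
[0.54720361 0.2032722  0.082     ]
[0.68044058 0.05029392 0.082     ]
clock 2.35 pos [0.396  0.0933 0.1093] yaw -3.74 tilt [ 0.0019  0.0013 -1.    ] F [0.09 0.52 0.36] w 0.0001
shift [ 5.   1.1 53.3] turn -0.004
```

Call:
drive_tool:
  steps:
    - [6, 0, 30, 0, -1]
    - [6, 0, 50, 0, -1]
    - [6, 0, 51, 0, -1]

```text
clock: 2.65
position: [0.4005, 0.0943, 0.0574]
ee_rot: [-0.001, 1.0, -0.031, -0.001]
contact_force: [-0.2, 0.4, -0.2]
width: -0.0003
```

View pics/w1c.png

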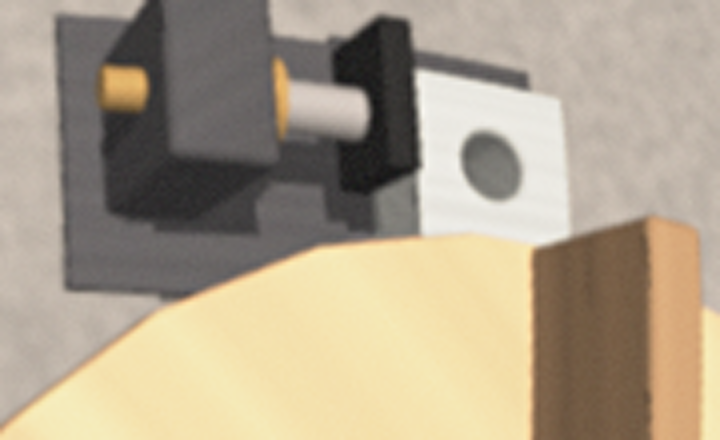

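Call:
drive_tool:
  steps:
    - [0, 4, 0, 0, -1]
    - [0, 8, 0, 0, -1]
    - [0, 12, 0, 0, -1]
    - [0, 13, 0, 0, -1]

```text
clock: 3.05
position: [0.4002, 0.081, 0.0582]
ee_rot: [-0.001, 1.0, -0.032, 0.0]
contact_force: [0.3, 0.1, 0.3]
width: 0.0003
```

Call:
drive_tool:
  steps:
    - [-0.7, 6.9, 0, -0.052, -1]
    - [-1, 13.9, 0, -0.105, -1]
    - [-1, 20.9, 0, -0.157, -1]
    - [-0.6, 27.8, 0, -0.209, -1]
    - [0, 34.7, 0, -0.262, -1]

```text
clock: 3.55
position: [0.3981, 0.0461, 0.0587]
ee_rot: [-0.001, 0.995, 0.1, 0.001]
contact_force: [0.5, 1.1, 0.2]
width: -0.0001
```

```bash
python3 - <<'E'
from h import *
to(.4,.09,.056,11.5)
cv2.imwrite('pics/w2.png',manip.get_image('wrist'))
E
```

```text
clock 3.55 pos [0.3981 0.0461 0.0587] yaw 11.48 tilt [ 0.001   0.0017 -1.    ] F [0.49 1.06 0.21] w -0.0001
shift [ 10.6 -42.7   2.7] turn -0.0
```

View pics/w2.png

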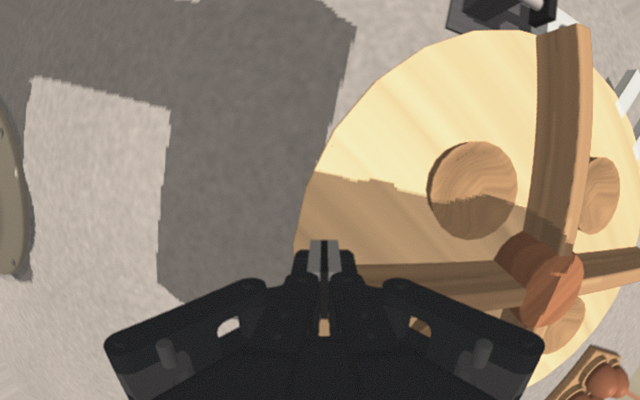

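The carousel is following the finger: the next spoke has swung to (560,130) and the tool is at the pushed spoke's root side.

Call:
drive_tool:
  steps:
    - [-0.7, 6.9, 0, -0.052, -1]
    - [-1, 13.9, 0, -0.105, -1]
    - [-1, 20.9, 0, -0.157, -1]
    - [-0.6, 27.8, 0, -0.209, -1]
    - [0, 34.7, 0, -0.262, -1]

```text
clock: 4.1
position: [0.4052, 0.0112, 0.0589]
ee_rot: [-0.0, 0.973, 0.23, 0.001]
contact_force: [-1.0, 0.8, -0.2]
width: 0.0004
```

```bash
python3 - <<'E'
from h import *
to(.4,.09,.056,26.5)
im=manip.get_image('side');cv2.imwrite('pics/s2.png',im)
cv2.imwrite('pics/s2c.png',cv2.resize(im[150:290,190:370],(720,560),interpolation=2))
E
```

```text
clock 4.1 pos [0.4052 0.0112 0.0589] yaw 26.6 tilt [ 0.0014  0.0013 -1.    ] F [-0.99  0.78 -0.17] w 0.0004
shift [ 30.7 -72.8   3. ] turn 0.002
```

View pics/s2c.png

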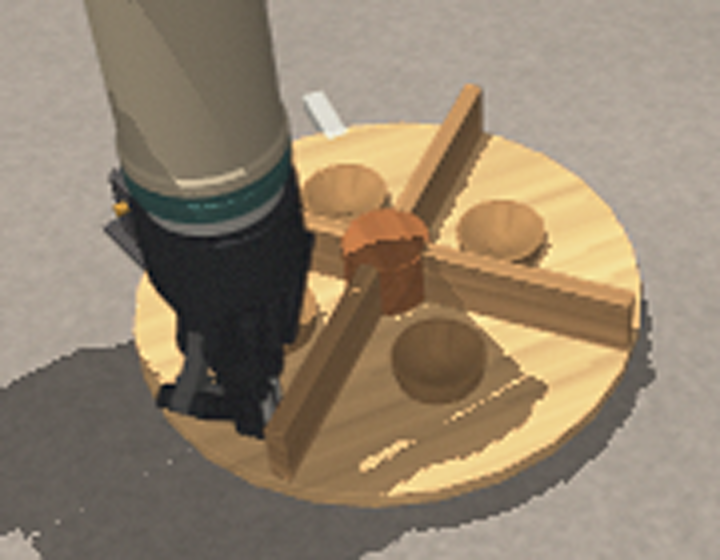

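```bash
python3 - <<'E'
from h import *
S=cam('side')
sd=lambda x,y:np.array([190+x/4,150+y/4])
h=onz(S,sd(386,238),.082)
for p in [(633,292),(473,90),(281,434)]:
    q=onz(S,sd(*p),.082)-h; print(np.hypot(q[0],q[1]),np.degrees(np.arctan2(q[1],q[0])))
E
```

```text
0.14601065385350126 -62.2065205046169
0.14196959917913837 25.497245973438428
0.1466949400061361 -152.59599686525206
```

Call:
drive_tool:
  steps:
    - [-0.5, 4.6, 0, -0.035, -1]
    - [-0.9, 9.3, 0, -0.07, -1]
    - [-1, 13.9, 0, -0.105, -1]
    - [-1.1, 18.5, 0, -0.14, -1]
    - [-1.1, 20.9, 0, -0.157, -1]

```text
clock: 4.65
position: [0.4145, -0.0089, 0.0593]
ee_rot: [0.0, 0.952, 0.306, 0.001]
contact_force: [-1.5, 0.5, 0.5]
width: 0.0
```

Call:
drive_tool:
  steps:
    - [-0.1, 0.6, 0, -0.004, -1]
    - [-0.2, 1.2, 0, -0.009, -1]
    - [-0.3, 1.8, 0, -0.013, -1]
    - [-0.3, 2.3, 0, -0.017, -1]
    - [-0.3, 2.3, 0, -0.017, -1]

```text
clock: 5.15
position: [0.4156, -0.0109, 0.0593]
ee_rot: [0.0, 0.949, 0.314, 0.001]
contact_force: [-1.0, 0.4, 0.4]
width: 0.0001
```

Call:
drive_tool:
  steps:
    - [-0.1, 0.6, 0, -0.004, -1]
    - [-0.2, 1.2, 0, -0.009, -1]
    - [-0.3, 1.8, 0, -0.013, -1]
    - [-0.3, 1.8, 0, -0.013, -1]

```text
clock: 5.55
position: [0.4166, -0.0126, 0.0593]
ee_rot: [0.0, 0.947, 0.32, 0.002]
contact_force: [-0.1, -0.3, 0.4]
width: -0.0002
```

Call:
drive_tool:
  steps:
    - [-0.1, 0.4, 0, -0.003, -1]
    - [-0.1, 0.8, 0, -0.006, -1]
    - [-0.2, 1.2, 0, -0.009, -1]
    - [-0.2, 1.2, 0, -0.009, -1]

```text
clock: 5.95
position: [0.4172, -0.0138, 0.0593]
ee_rot: [0.0, 0.946, 0.324, 0.001]
contact_force: [0.2, 1.3, 0.1]
width: 0.0001
```

Call:
drive_tool:
  steps:
    - [-0.1, 0.4, 0, -0.003, -1]
    - [-0.1, 0.8, 0, -0.006, -1]
    - [-0.2, 1.2, 0, -0.009, -1]
    - [-0.2, 1.2, 0, -0.009, -1]

```text
clock: 6.35
position: [0.4178, -0.0149, 0.0592]
ee_rot: [0.0, 0.944, 0.329, 0.002]
contact_force: [-0.0, 0.4, -0.2]
width: -0.0
```

```bash
python3 - <<'E'
from h import *
to(.4,.09,.056,39.5)
S=cam('scene');im=manip.get_image('scene')
cv2.imwrite('pics/c3.png',cv2.resize(im[140:240,230:370],(770,550),interpolation=2))
E
```

```text
clock 6.35 pos [ 0.4178 -0.0149  0.0592] yaw 38.38 tilt [ 3.1e-03  3.0e-04 -1.0e+00] F [-0.01  0.42 -0.2 ] w -0.0
shift [ 51.2 -93.3   3.2] turn -0.02
```

View pics/c3.png

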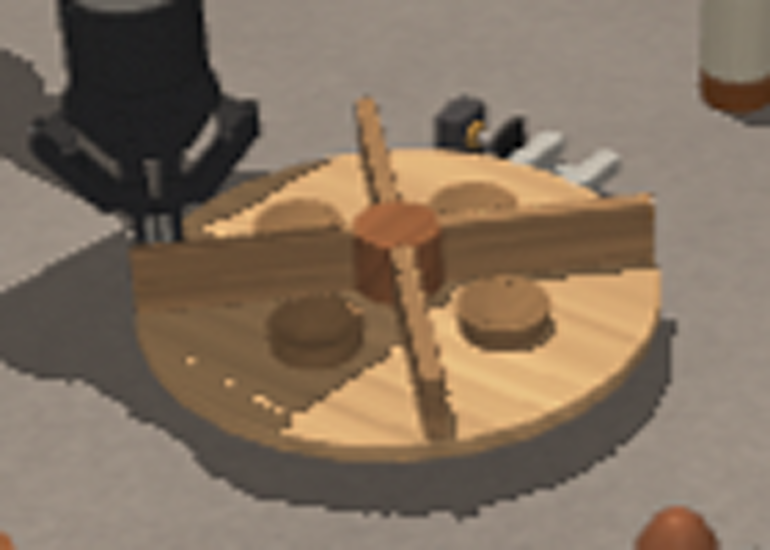

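The leading lug at (540,150) in the crop is still a few mm short of the black pad at (505,135).

Call:
drive_tool:
  steps:
    - [-0.1, 0.4, 0, -0.003, -1]
    - [-0.1, 0.8, 0, -0.006, -1]
    - [-0.2, 1.2, 0, -0.009, -1]
    - [-0.2, 1.2, 0, -0.009, -1]

```text
clock: 6.8
position: [0.4185, -0.0161, 0.0593]
ee_rot: [0.0, 0.943, 0.333, 0.002]
contact_force: [-0.4, 0.7, -0.8]
width: 0.0001
```

Call:
drive_tool:
  steps:
    - [-0.1, 0.4, 0, -0.003, -1]
    - [-0.1, 0.8, 0, -0.006, -1]
    - [-0.2, 1.2, 0, -0.009, -1]
    - [-0.2, 1.2, 0, -0.009, -1]

```text
clock: 7.2
position: [0.4191, -0.0172, 0.0593]
ee_rot: [0.001, 0.941, 0.337, 0.002]
contact_force: [0.0, 0.4, -0.2]
width: -0.0003
```

Call:
drive_tool:
  steps:
    - [-0.1, 0.4, 0, -0.003, -1]
    - [-0.1, 0.8, 0, -0.006, -1]
    - [-0.2, 1.2, 0, -0.009, -1]
    - [-0.2, 1.2, 0, -0.009, -1]

```text
clock: 7.6
position: [0.4198, -0.0183, 0.0593]
ee_rot: [0.001, 0.94, 0.341, 0.002]
contact_force: [-0.3, 1.4, 0.2]
width: 0.0001
```

Call:
drive_tool:
  steps:
    - [-0.1, 0.4, 0, -0.003, -1]
    - [-0.1, 0.8, 0, -0.006, -1]
    - [-0.2, 1.2, 0, -0.009, -1]
    - [-0.2, 1.2, 0, -0.009, -1]

```text
clock: 8.0
position: [0.4205, -0.0194, 0.0593]
ee_rot: [0.001, 0.938, 0.346, 0.002]
contact_force: [-0.2, 1.0, -0.3]
width: -0.0
```

Call:
drive_tool:
  steps:
    - [-0.1, 0.4, 0, -0.003, -1]
    - [-0.1, 0.8, 0, -0.006, -1]
    - [-0.1, 0.8, 0, -0.006, -1]

```text
clock: 8.3
position: [0.421, -0.0202, 0.0593]
ee_rot: [0.001, 0.937, 0.349, 0.002]
contact_force: [-0.4, 0.8, 0.0]
width: -0.0001
```

Call:
drive_tool:
  steps:
    - [-0.1, 0.4, 0, -0.003, -1]
    - [-0.1, 0.8, 0, -0.006, -1]
    - [-0.1, 0.8, 0, -0.006, -1]

```text
clock: 8.6
position: [0.4215, -0.0209, 0.0593]
ee_rot: [0.001, 0.936, 0.351, 0.002]
contact_force: [-0.5, 0.7, 0.1]
width: -0.0002
```

```bash
python3 - <<'E'
from h import *
to(.4,.09,.056,41.5)
im=manip.get_image('scene')
cv2.imwrite('pics/c4.png',cv2.resize(im[140:240,230:370],(770,550),interpolation=2))
E
```

```text
clock 8.6 pos [ 0.4215 -0.0209  0.0593] yaw 41.16 tilt [ 3.5e-03 -3.0e-04 -1.0e+00] F [-0.46  0.65  0.07] w -0.0002
shift [ 56.8 -97.7   3.2] turn -0.006
```

View pics/c4.png

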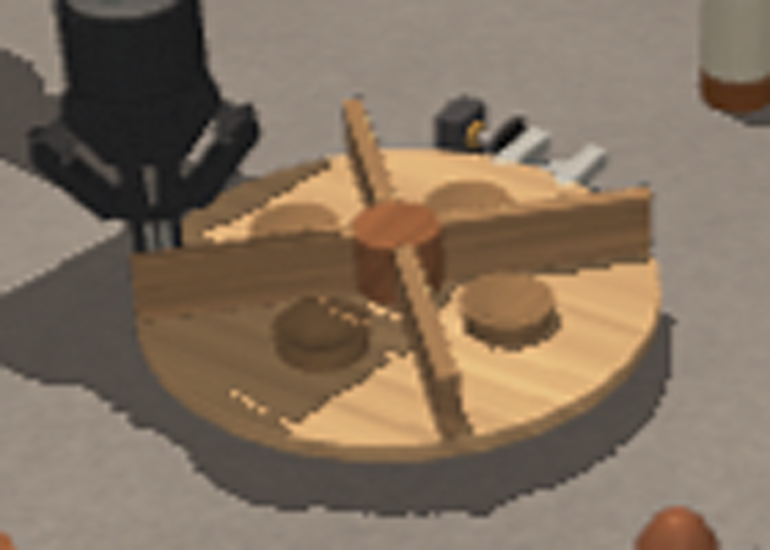

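Now the lug is almost touching the pad. Going on in 0.8 mm steps, checking the force each time.

Call:
drive_tool:
  steps:
    - [-0.1, 0.4, 0, -0.003, -1]
    - [-0.1, 0.8, 0, -0.006, -1]
    - [-0.1, 0.8, 0, -0.006, -1]

```text
clock: 8.95
position: [0.4219, -0.0217, 0.0593]
ee_rot: [0.001, 0.935, 0.354, 0.002]
contact_force: [-0.5, 0.5, -0.6]
width: -0.0003
```

Call:
drive_tool:
  steps:
    - [-0.1, 0.4, 0, -0.003, -1]
    - [-0.1, 0.8, 0, -0.006, -1]
    - [-0.1, 0.8, 0, -0.006, -1]

```text
clock: 9.25
position: [0.4223, -0.0222, 0.0593]
ee_rot: [0.001, 0.934, 0.357, 0.001]
contact_force: [-0.3, 1.7, 0.5]
width: 0.0003
```

Call:
drive_tool:
  steps:
    - [-0.1, 0.4, 0, -0.003, -1]
    - [-0.1, 0.8, 0, -0.006, -1]
    - [-0.1, 0.8, 0, -0.006, -1]

```text
clock: 9.55
position: [0.4224, -0.0225, 0.0593]
ee_rot: [0.0, 0.933, 0.36, 0.001]
contact_force: [-1.2, 4.8, 1.5]
width: -0.0002
```

Call:
drive_tool:
  steps:
    - [0, 0.7, 0, 0, -1]
    - [0, 1.3, 0, 0, -1]
    - [0, 1.3, 0, 0, -1]

```text
clock: 9.85
position: [0.4226, -0.0227, 0.0593]
ee_rot: [-0.001, 0.933, 0.36, 0.001]
contact_force: [-2.1, 5.1, 3.1]
width: 0.0002
```

Call:
drive_tool:
  steps:
    - [0, 1, 0, 0, -1]
    - [0, 1.8, 0, 0, -1]
    - [0, 1.8, 0, 0, -1]

```text
clock: 10.15
position: [0.4227, -0.0228, 0.0593]
ee_rot: [-0.002, 0.933, 0.359, 0.0]
contact_force: [-3.4, 7.0, 5.9]
width: 0.0002
```

Call:
drive_tool:
  steps:
    - [0, 1.2, -0.3, 0, -1]
    - [0, 2.5, -0.6, 0, -1]
    - [0, 2.5, -0.6, 0, -1]

```text
clock: 10.45
position: [0.4226, -0.0229, 0.0593]
ee_rot: [-0.005, 0.934, 0.358, -0.001]
contact_force: [-1.9, 9.3, 1.7]
width: 0.0001
```

Call:
drive_tool:
  steps:
    - [0.3, 2.5, 0, 0, -1]
    - [0.6, 3.2, 0, 0, -1]
    - [0.6, 3.2, 0, 0, -1]

```text
clock: 10.75
position: [0.4226, -0.023, 0.059]
ee_rot: [-0.007, 0.934, 0.358, -0.002]
contact_force: [-5.0, 8.3, 5.7]
width: 0.0
```

Call:
drive_tool:
  steps:
    - [0.2, 3.2, -0.3, 0, -1]
    - [0.2, 3.8, -0.3, 0, -1]
    - [0.2, 3.8, -0.3, 0, -1]
    - [0.2, 3.8, -0.3, 0, -1]
    - [0.2, 3.8, -0.3, 0, -1]

```text
clock: 11.25
position: [0.4226, -0.0231, 0.0591]
ee_rot: [-0.011, 0.934, 0.357, -0.004]
contact_force: [-3.9, 11.1, 7.3]
width: 0.0004
```

Call:
drive_tool:
  steps:
    - [0.2, 4, -0.2, 0, -1]
    - [0.2, 4, -0.2, 0, -1]
    - [0.2, 4, -0.2, 0, -1]
    - [0.2, 4, -0.2, 0, -1]
    - [0.2, 4, -0.2, 0, -1]

```text
clock: 11.75
position: [0.4226, -0.0231, 0.0591]
ee_rot: [-0.014, 0.934, 0.356, -0.005]
contact_force: [-5.2, 11.7, 8.6]
width: -0.0002
```

```bash
python3 - <<'E'
from h import *
to(.4,.09,.056,41.5)
im=manip.get_image('scene');print(manip.get_state()['contact_force'])
cv2.imwrite('pics/c5.png',cv2.resize(im[140:240,230:370],(770,550),interpolation=2))
E
```

```text
clock 11.75 pos [ 0.4226 -0.0231  0.0591] yaw 41.75 tilt [-0.0201  0.0224 -0.9995] F [-5.2  11.66  8.57] w -0.0002
shift [ 58.4 -99.3   6.1] turn 0.004
[-4.28824677 11.90772285  7.95151391]
```

View pics/c5.png

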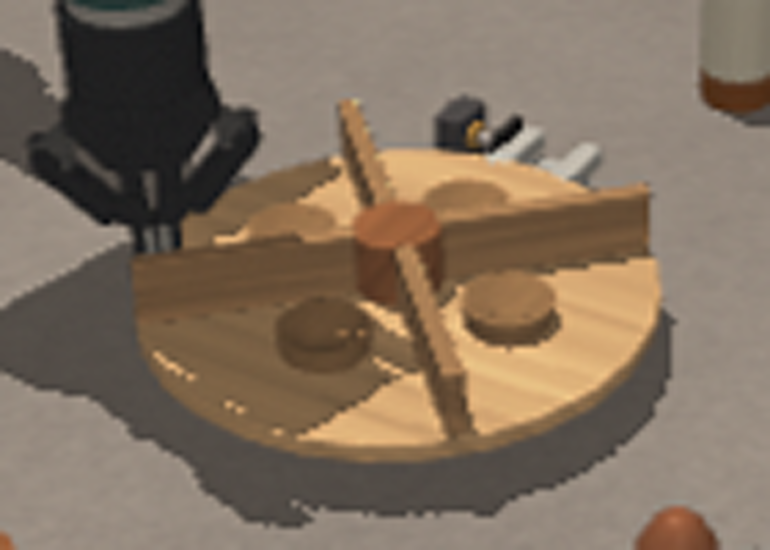

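Pad force is about 8–9 N, held for over half a second, with the lug on the pad. Backing off slowly so the spring doesn't throw the carousel back.

Call:
drive_tool:
  steps:
    - [0, 3, 0, 0, -1]
    - [0, 2.5, 0, 0, -1]
    - [0, 2, 0, 0, -1]
    - [0, 1.5, 0, 0, -1]
    - [0, 1, 0, 0, -1]

```text
clock: 12.3
position: [0.422, -0.0226, 0.0591]
ee_rot: [-0.015, 0.934, 0.356, -0.006]
contact_force: [-2.0, 6.2, 4.6]
width: -0.0002
```

Call:
drive_tool:
  steps:
    - [0, 0.5, 0, 0, -1]
    - [0, 0.2, 0, 0, -1]
    - [0, -0.1, 0, 0, -1]
    - [0, -0.4, 0, 0, -1]
    - [0, -0.7, 0, 0, -1]

```text
clock: 12.8
position: [0.4218, -0.0223, 0.0591]
ee_rot: [-0.015, 0.934, 0.356, -0.006]
contact_force: [-0.7, 3.5, 1.5]
width: 0.0
```

Call:
drive_tool:
  steps:
    - [0, -0.3, 0, 0, -1]
    - [0, -0.6, 0, 0, -1]
    - [0, -0.9, 0, 0, -1]
    - [0, -1.2, 0, 0, -1]
    - [0, -1.5, 0, 0, -1]

```text
clock: 13.3
position: [0.4213, -0.0218, 0.0592]
ee_rot: [-0.015, 0.934, 0.356, -0.006]
contact_force: [0.3, 0.3, 0.2]
width: -0.0
```

Call:
drive_tool:
  steps:
    - [0, -5, 0, 0, -1]
    - [0, -13, -5, 0, -1]
    - [0, -15, -40, 0, -1]
    - [0, -15, -90, 0, -1]
    - [0, -15, -120, 0, -1]

```text
clock: 13.8
position: [0.4144, -0.0132, 0.1828]
ee_rot: [-0.013, 0.934, 0.356, -0.004]
contact_force: [0.0, -0.7, 0.6]
width: -0.0
```

```bash
python3 - <<'E'
from h import *
to(.465,-.25,.18,41.5)
for n in ['scene','side']:
    im=manip.get_image(n); cv2.imwrite(f'pics/{n}6.png',im)
    C=cam(n)
    for d in manip.masks_of(n,'pinrest')[:2]: print(n,d['conf'],d['location'],d['pixels'].sum(),np.round(onz(C,d['location'],.02),4))
cv2.imwrite('pics/c6.png',cv2.resize(cv2.imread('pics/scene6.png')[140:240,230:370],(770,550),interpolation=2))
a=cv2.imread('pics/side6.png')[280:360,330:430];b=cv2.imread('pics/scene6.png')[220:280,190:265]
cv2.imwrite('pics/p6.png',np.hstack([cv2.resize(a,(500,400),interpolation=2),cv2.resize(b,(300,240),interpolation=2,dst=None) if 0 else cv2.copyMakeBorder(cv2.resize(b,(300,240),interpolation=2),0,160,0,0,0)]))
E
```

```text
clock 13.8 pos [ 0.4144 -0.0132  0.1828] yaw 41.76 tilt [-0.0173  0.0221 -0.9996] F [ 0.03 -0.68  0.65] w -0.0
shift [-120.   210.4   -3.3] turn 0.005
scene 0.83 [224.9, 256.3] 512 [ 0.4922 -0.2724  0.02  ]
side 0.83 [367.6, 330.6] 1006 [ 0.4623 -0.2521  0.02  ]
```

View pics/c6.png

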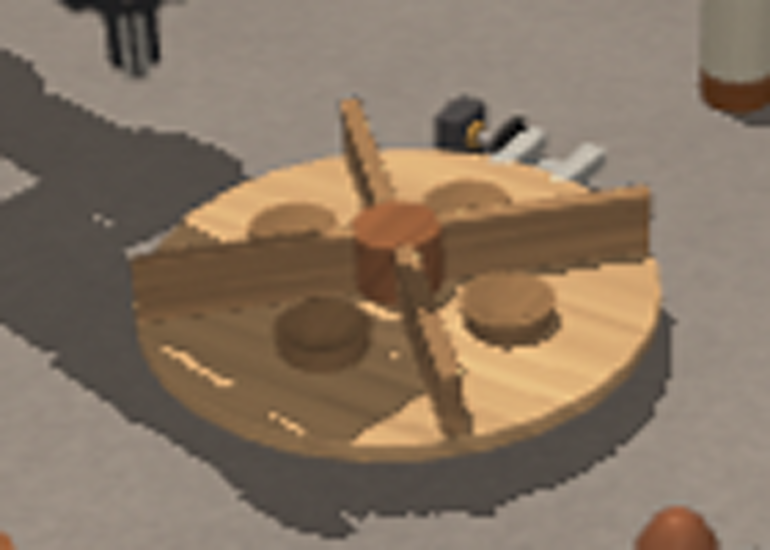

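View pics/p6.png

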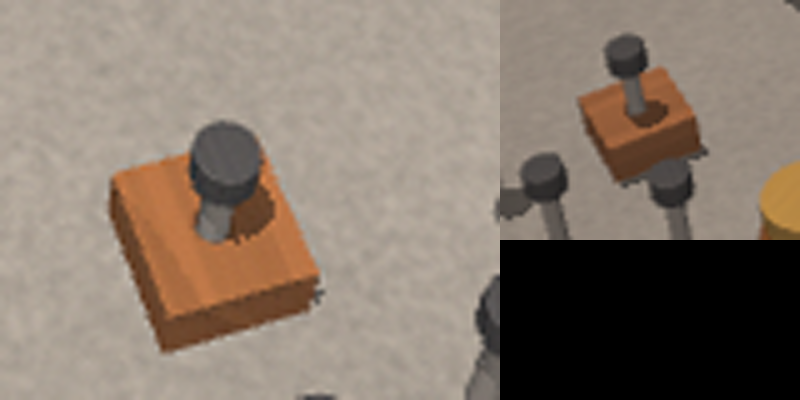

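```bash
python3 - <<'E'
from h import *
S=cam('side');C=cam('scene')
print(onz(S,(375.2,311),.082),onz(C,(221.5,232.5),.082))
o1,d1=ray(S,(375.2,311));o2,d2=ray(C,(221.5,232.5))
A=np.c_[d1,-d2];t=np.linalg.lstsq(A,o2-o1,rcond=None)[0];print(o1+d1*t[0],o2+d2*t[1])
to(.462,-.249,.17,87)
E
```

```text
[ 0.47245095 -0.25444135  0.082     ] [ 0.47796991 -0.25463624  0.082     ]
[ 0.47445143 -0.25333967  0.07814487] [ 0.47499914 -0.25193327  0.07883099]
clock 14.0 pos [ 0.4135 -0.0131  0.1801] yaw 41.76 tilt [-0.0197  0.0227 -0.9995] F [-1.21 -0.4   0.06] w -0.0003
shift [-120.9  208.5    3.8] turn -0.79
```

Call:
drive_tool:
  steps:
    - [-115, 220, 0, -0.79, 0.4]
    - [-115, 220, 0, -0.79, 0.4]
    - [-115, 220, 0, -0.79, 0.4]
    - [-115, 220, 0, -0.79, 0.4]
    - [-115, 220, 0, -0.79, 0.4]

```text
clock: 14.5
position: [0.4699, -0.2421, 0.1716]
ee_rot: [-0.017, 0.751, 0.66, -0.0]
contact_force: [1.5, 0.3, 0.1]
width: 0.0595
```

```bash
python3 - <<'E'
from h import *
to(.474,-.254,.15,87)
W=cam('wrist');im=manip.get_image('wrist'); cv2.imwrite('pics/w7.png',im)
for d in manip.masks_of('wrist','pin')[:4]: print(d['conf'],d['location'],d['pixels'].sum(),np.round(onz(W,d['location'],.075,1),4))
E
```

```text
clock 14.5 pos [ 0.4699 -0.2421  0.1716] yaw 82.54 tilt [-0.0234  0.0255 -0.9994] F [1.53 0.32 0.09] w 0.0595
shift [-11.8   6.1  21.2] turn -0.078
0.9 [203.0, 253.3] 939 [ 0.4961 -0.3501  0.075 ]
0.75 [555.9, 206.4] 29718 [ 0.5009 -0.0042  0.075 ]
0.69 [203.3, 161.7] 977 [ 0.4178 -0.3315  0.075 ]
0.68 [257.5, 318.6] 89 [ 0.5676 -0.315   0.075 ]
```

View pics/w7.png

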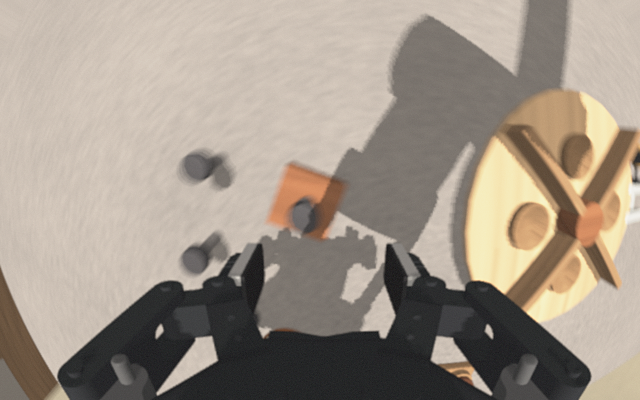

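Call:
drive_tool:
  steps:
    - [-12, 6, 10, -0.078, 0.2]
    - [-12, 6, 15, -0.078, 0.2]
    - [-12, 6, 15, -0.078, 0.2]
    - [-12, 6, 15, -0.078, 0.2]

```text
clock: 15.0
position: [0.475, -0.2576, 0.1553]
ee_rot: [-0.016, 0.728, 0.685, -0.001]
contact_force: [0.2, -0.1, 0.6]
width: 0.051
```

```bash
python3 - <<'E'
from h import *
W=cam('wrist');im=manip.get_image('wrist'); cv2.imwrite('pics/w8.png',cv2.resize(im[150:290,220:420],(800,560),interpolation=2))
to(.474,-.254,.15,87)
E
```

```text
clock 15.05 pos [ 0.4754 -0.2579  0.1559] yaw 86.52 tilt [-0.0219  0.0218 -0.9995] F [0.69 0.14 0.11] w 0.0512
shift [ 3.7 -1.5  6. ] turn -0.008
```

View pics/w8.png

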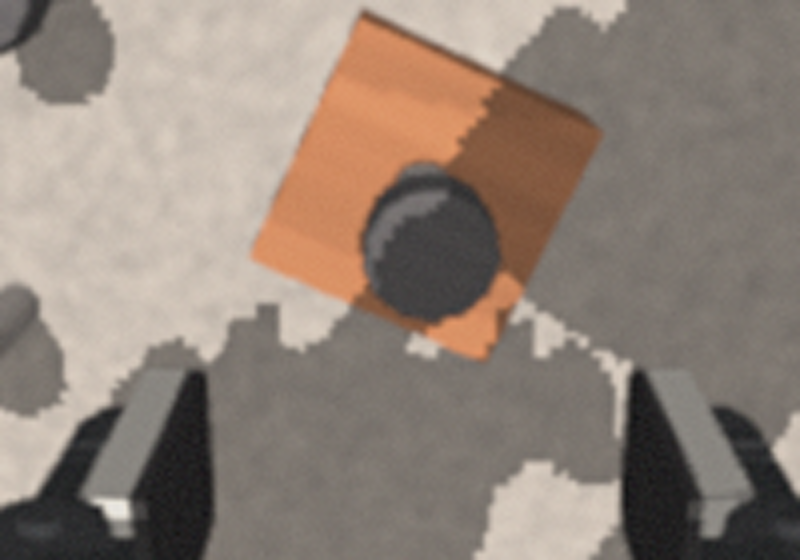

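```bash
python3 - <<'E'
from h import *
W=cam('wrist')
p=onz(W,(327.75,212.5),.082,1);print(p)
s=manip.get_state();w,a,b,c=s['ee_rot'];zt=R.from_quat([a,b,c,w]).apply([0,0,1])
g=np.array([p[0],p[1],.074]); t=g+zt*.0187; print(t); to(*t,87)
E
```

```text
[ 0.47283949 -0.25277663  0.082     ]
[ 0.47243003 -0.25236981  0.05530891]
clock 15.05 pos [ 0.4754 -0.2579  0.1559] yaw 86.52 tilt [-0.0219  0.0218 -0.9995] F [0.69 0.14 0.11] w 0.0512
shift [  3.3  -1.  100.7] turn -0.008
```

Call:
drive_tool:
  steps:
    - [3, -1, 20, 0, 0.2]
    - [3, -1, 50, 0, 0.2]
    - [3, -1, 80, 0, 0.2]
    - [3, -1, 95, 0, 0.2]
    - [3, -1, 100, 0, 0.2]

```text
clock: 15.55
position: [0.4713, -0.2511, 0.0549]
ee_rot: [-0.017, 0.728, 0.685, -0.001]
contact_force: [-0.0, 0.1, 0.5]
width: 0.0515
```

```bash
python3 - <<'E'
from h import *
im=manip.get_image('wrist'); cv2.imwrite('pics/w9.png',im[100:400,120:520])
to(.4724,-.2524,.0553,87)
E
```

```text
clock 15.6 pos [ 0.4717 -0.2514  0.0551] yaw 86.53 tilt [-0.0237  0.0232 -0.9995] F [ 0.62 -0.27 -0.21] w 0.0511
shift [-0.9  0.8 -0.3] turn -0.008
```

View pics/w9.png

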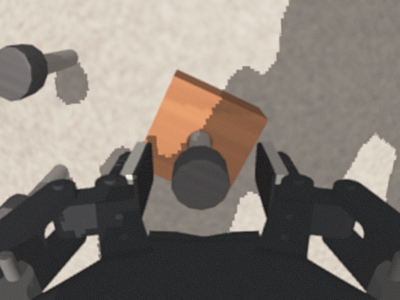

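The head sits centred between the pads at (200,178), pads at 150 and 258. Closing.

Call:
drive_tool:
  steps:
    - [-0.9, 0.8, 0, 0, -0.4]
    - [-0.9, 0.8, 0, 0, -0.6]
    - [-0.9, 0.8, 0, 0, -0.8]
    - [-0.9, 0.8, 0, 0, -1]
    - [-0.9, 0.8, 0, 0, -1]
  squeeze: 40

```text
clock: 16.1
position: [0.4733, -0.253, 0.0563]
ee_rot: [-0.015, 0.728, 0.685, -0.0]
contact_force: [-0.7, -0.2, 5.1]
width: 0.0246
```

Call:
drive_tool:
  steps:
    - [0, 0, 0, 0, -1]
    - [0, 0, 0, 0, -1]
    - [0, 0, 0, 0, -1]

```text
clock: 16.4
position: [0.4733, -0.253, 0.0563]
ee_rot: [-0.015, 0.728, 0.685, -0.0]
contact_force: [0.2, 0.2, 2.0]
width: 0.0242
```

```bash
python3 - <<'E'
from h import *
to(.4733,-.253,.15,87)
E
```

```text
clock 16.4 pos [ 0.4733 -0.253   0.0563] yaw 86.52 tilt [-0.0214  0.0217 -0.9995] F [0.16 0.21 2.03] w 0.0242
shift [  1.9  -2.1 -93.6] turn -0.008
```

Call:
drive_tool:
  steps:
    - [0.2, -0.2, -8, 0, -1]
    - [0.5, -0.6, -25, 0, -1]
    - [1.2, -1.3, -55, 0, -1]
    - [1.9, -2.1, -90, 0, -1]
    - [2, -2.3, -105, 0, -1]

```text
clock: 16.9
position: [0.4745, -0.2539, 0.1646]
ee_rot: [-0.013, 0.728, 0.685, 0.0]
contact_force: [0.1, -0.6, -0.7]
width: 0.0248
```

```bash
python3 - <<'E'
from h import *
im=manip.get_image('side'); cv2.imwrite('pics/s10.png',cv2.resize(im[200:360,300:460],(640,640),interpolation=2)[:600])
im=manip.get_image('scene'); cv2.imwrite('pics/c10.png',cv2.resize(im[150:300,150:300],(600,600),interpolation=2))
to(.541,.225,.16,87)
E
```

```text
clock 17.0 pos [ 0.4748 -0.2541  0.1641] yaw 86.53 tilt [-0.0168  0.0183 -0.9997] F [ 0.48 -0.78 -1.  ] w 0.0247
shift [482.1  37.3  11.8] turn -0.008
```

View pics/s10.png

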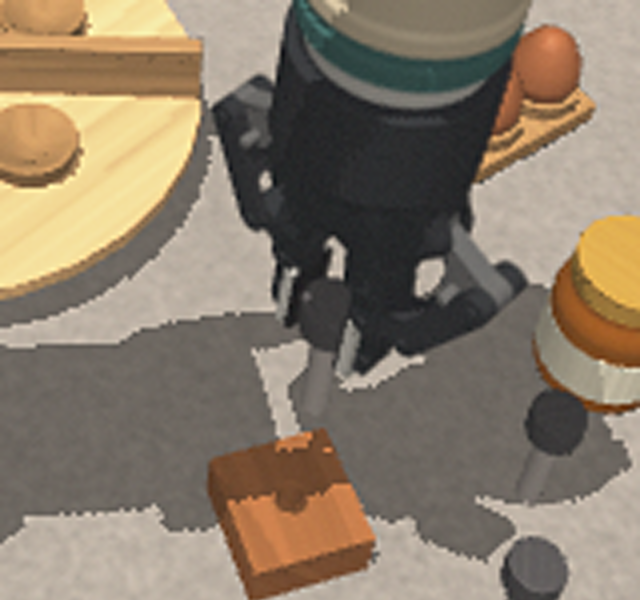

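View pics/c10.png

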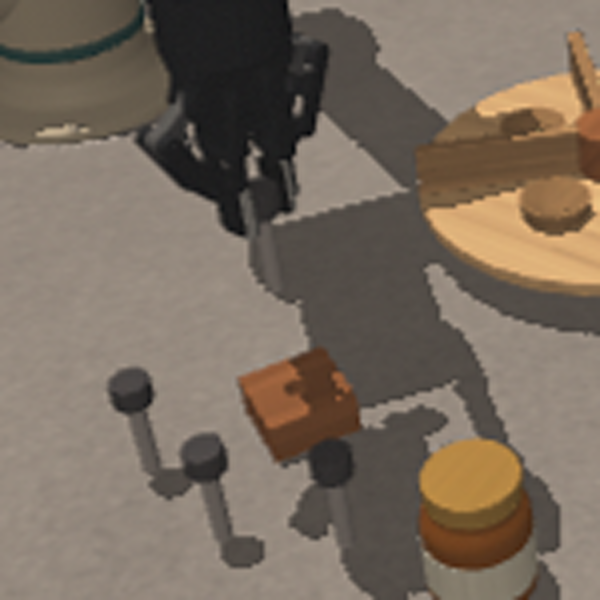

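```bash
python3 - <<'E'
from h import *
S=cam('side');C=cam('scene')
print(onz(S,(222,162),0),onz(C,(365,159),0))
E
```

```text
[0.57958927 0.40782369 0.        ] [0.59217312 0.4045674  0.        ]
```

Call:
drive_tool:
  steps:
    - [230, 35, -10, 0, -1]
    - [230, 35, -10, 0, -1]
    - [230, 35, -10, 0, -1]
    - [230, 35, -10, 0, -1]
    - [230, 35, -10, 0, -1]

```text
clock: 17.5
position: [0.5229, -0.0235, 0.1763]
ee_rot: [-0.014, 0.728, 0.686, -0.0]
contact_force: [-0.2, -0.8, -1.4]
width: 0.0245
```

Call:
drive_tool:
  steps:
    - [50, 7, 0, 0, -1]
    - [100, 13, 0, 0, -1]
    - [150, 20, 0, 0, -1]
    - [190, 25, 0, 0, -1]
    - [200, 27, 0, 0, -1]

```text
clock: 18.0
position: [0.5612, 0.1791, 0.1778]
ee_rot: [-0.015, 0.726, 0.687, -0.0]
contact_force: [0.2, -0.1, -1.4]
width: 0.0246
```

```bash
python3 - <<'E'
from h import *
to(.575,.225,.17,87)
E
```

```text
clock 18.0 pos [0.5612 0.1791 0.1778] yaw 86.85 tilt [-0.0215  0.022  -0.9995] F [ 0.22 -0.13 -1.37] w 0.0246
shift [46.4 11.5  8.6] turn -0.003
```

Call:
drive_tool:
  steps:
    - [20, 6, 3, 0, -1]
    - [40, 12, 5, 0, -1]
    - [46, 14, 8, 0, -1]
    - [46, 14, 8, 0, -1]
    - [46, 14, 8, 0, -1]

```text
clock: 18.5
position: [0.5771, 0.2234, 0.17]
ee_rot: [-0.015, 0.726, 0.687, -0.001]
contact_force: [1.1, -1.4, -0.1]
width: 0.0246
```

```bash
python3 - <<'E'
from h import *
W=cam('wrist');im=manip.get_image('wrist'); cv2.imwrite('pics/w11.png',im)
cv2.imwrite('pics/w11c.png',cv2.resize(im[120:290,220:420],(800,680),interpolation=2)[:600])
im=manip.get_image('scene'); cv2.imwrite('pics/c11.png',cv2.resize(im[80:230,230:400],(680,600),interpolation=2))
to(.541,.225,.16,87)
E
```

```text
clock 18.6 pos [0.5773 0.2233 0.1706] yaw 86.79 tilt [-0.0218  0.0214 -0.9995] F [-0.27 -0.92  0.06] w 0.0247
shift [ -0.5 -36.1  11.4] turn -0.004
```

View pics/w11.png

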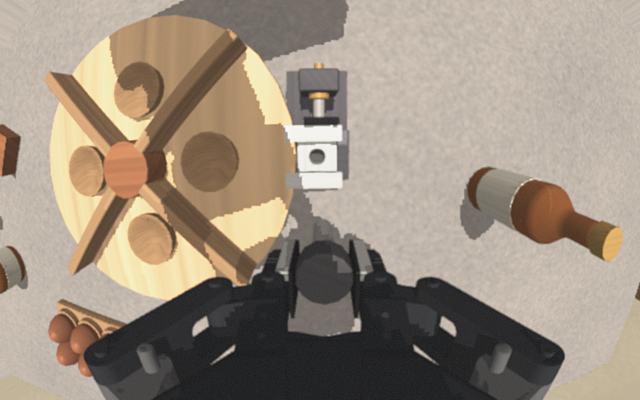

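View pics/w11c.png

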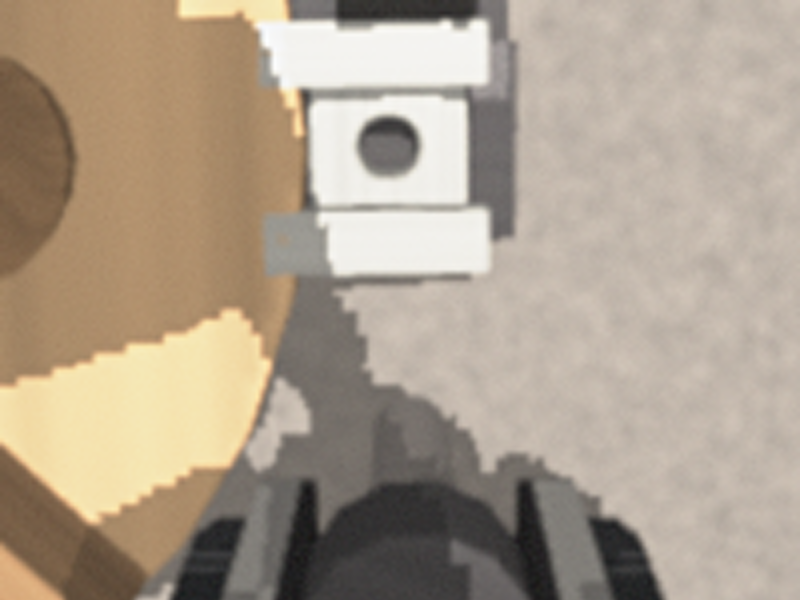

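View pics/c11.png

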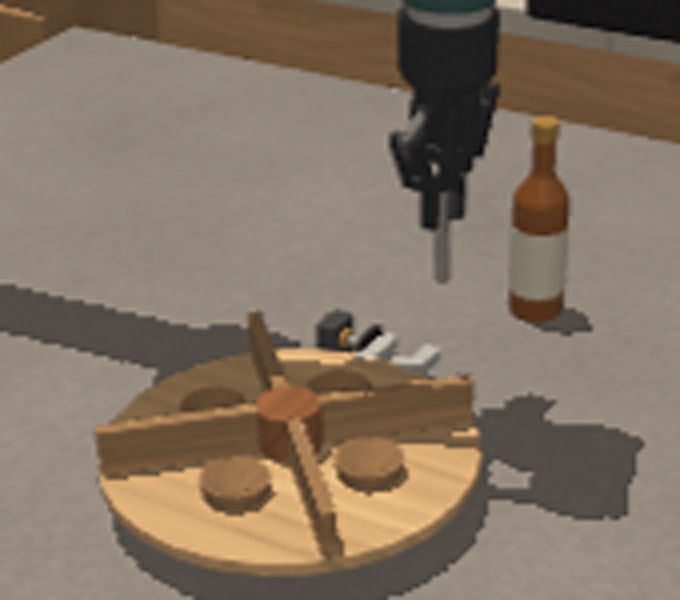

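```bash
python3 - <<'E'
from h import *
W=cam('wrist');C=cam('scene')
print('socket',onz(W,(317.25,156.75),.026,1))
s=manip.get_state();p=s['position'];w,a,b,c=s['ee_rot'];r=R.from_quat([a,b,c,w])
ht=p[2]+.0257
print('head',onz(W,(323.5,269),ht,1),'TCP',p)
# predicted foot assuming pin along tool axis or vertical
for nm,ax in [('tool',r.apply([0,0,1])),('vert',np.array([0,0,-1.]))]:
    top=p-r.apply([0,0,1])*.0257; f=top+ax*.078; print(nm,f,proj(C,f), 'headbot',proj(C,top+ax*.018))
im=manip.get_image('scene'); cv2.imwrite('pics/c12.png',cv2.resize(im[115:160,320:365],(720,720),interpolation=2)[:600])
im=manip.get_image('side'); cv2.imwrite('pics/s12.png',im)
S=cam('side')
for nm,ax in [('tool',r.apply([0,0,1])),('vert',np.array([0,0,-1.]))]:
    top=p-r.apply([0,0,1])*.0257; f=top+ax*.078; print('side',nm,proj(S,f))
E
```

```text
socket [0.5397992  0.22279017 0.026     ]
head [0.5720633  0.22334304 0.19627692] TCP [0.57731537 0.22328329 0.17057692]
tool [0.57617621 0.22440219 0.1183013 ] [340.05241482 150.21749153] headbot [340.5050092  133.80711536]
vert [0.57787515 0.22273346 0.11826494] [340.28490313 150.55496701] headbot [340.56026445 133.88154418]
side tool [253.7179849  156.62073681]
side vert [254.66135277 156.62355997]
```

View pics/c12.png

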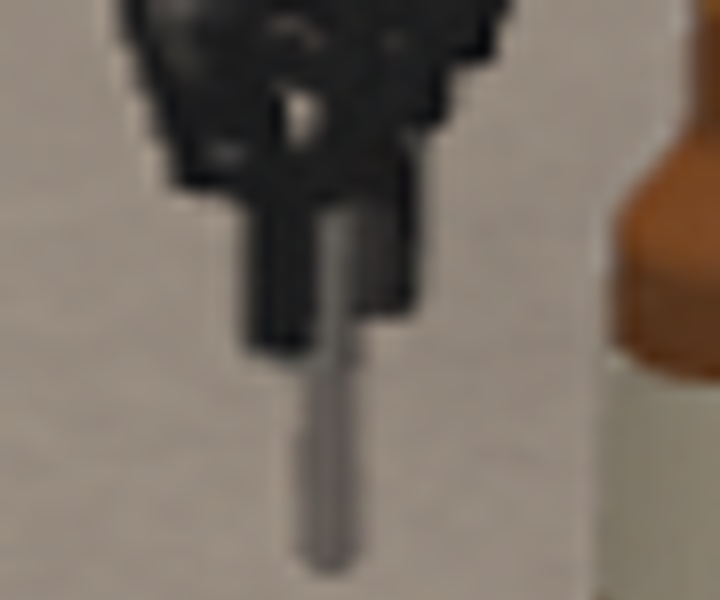

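View pics/s12.png

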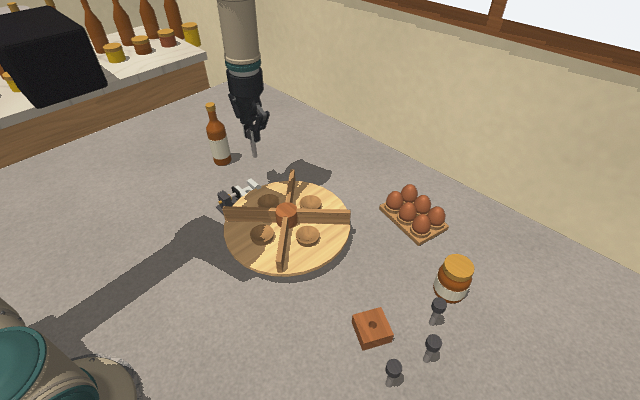

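```bash
python3 - <<'E'
from h import *
to(.5408,.2228,.105,87)
E
```

```text
clock 18.7 pos [0.5775 0.2235 0.1708] yaw 86.79 tilt [-0.0212  0.0218 -0.9995] F [-0.02  0.38 -0.86] w 0.0245
shift [ -4.1 -35.1  66.6] turn -0.004
```

Call:
drive_tool:
  steps:
    - [-2, -18, 10, 0, -1]
    - [-3, -35, 20, 0, -1]
    - [-4, -35, 45, 0, -1]
    - [-4, -35, 65, 0, -1]
    - [-4, -35, 66.6, 0, -1]

```text
clock: 19.2
position: [0.5387, 0.2218, 0.1029]
ee_rot: [-0.016, 0.727, 0.687, -0.003]
contact_force: [-0.5, 0.6, -1.3]
width: 0.0243
```

Call:
drive_tool:
  steps:
    - [0, 0, 0, 0, -1]

```text
clock: 19.3
position: [0.5391, 0.2216, 0.1033]
ee_rot: [-0.016, 0.727, 0.687, -0.002]
contact_force: [0.2, 0.4, -0.6]
width: 0.0244
```

```bash
python3 - <<'E'
from h import *
to(.5408,.2228,.105,87)
im=manip.get_image('scene'); cv2.imwrite('pics/c13.png',cv2.resize(im[130:190,300:360],(720,720),interpolation=2)[:600])
im=manip.get_image('side'); cv2.imwrite('pics/s13.png',cv2.resize(im[140:220,210:310],(750,600),interpolation=2))
im=manip.get_image('wrist'); cv2.imwrite('pics/w13.png',cv2.resize(im[170:310,220:420],(800,560),interpolation=2))
E
```

```text
clock 19.3 pos [0.5391 0.2216 0.1033] yaw 86.72 tilt [-0.0258  0.0204 -0.9995] F [ 0.17  0.37 -0.61] w 0.0244
shift [ 1.4  1.6 -1.7] turn -0.005
```

View pics/c13.png

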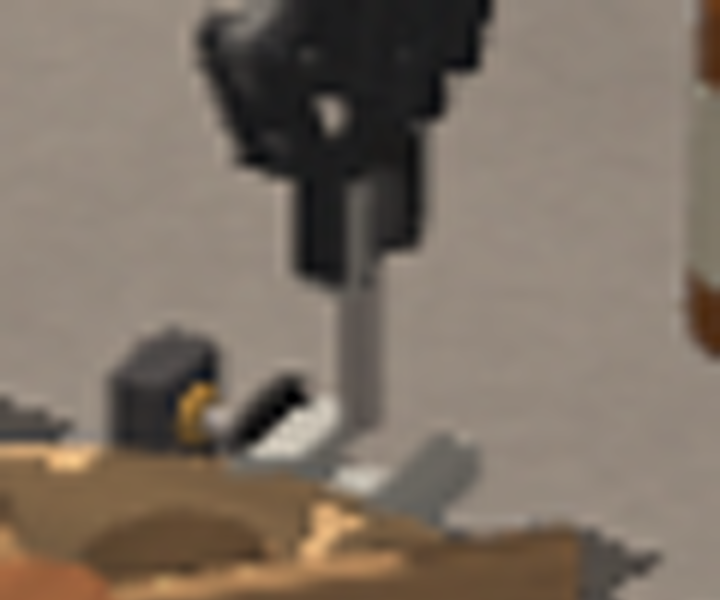

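View pics/s13.png

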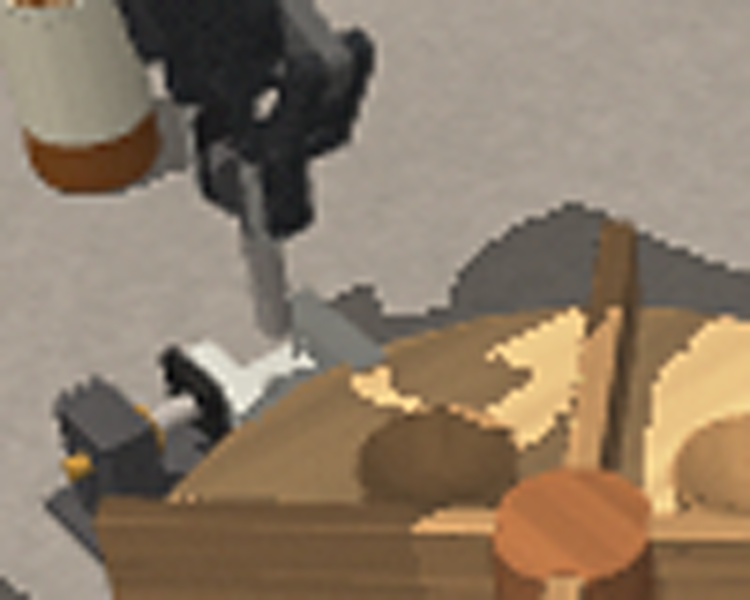

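View pics/w13.png

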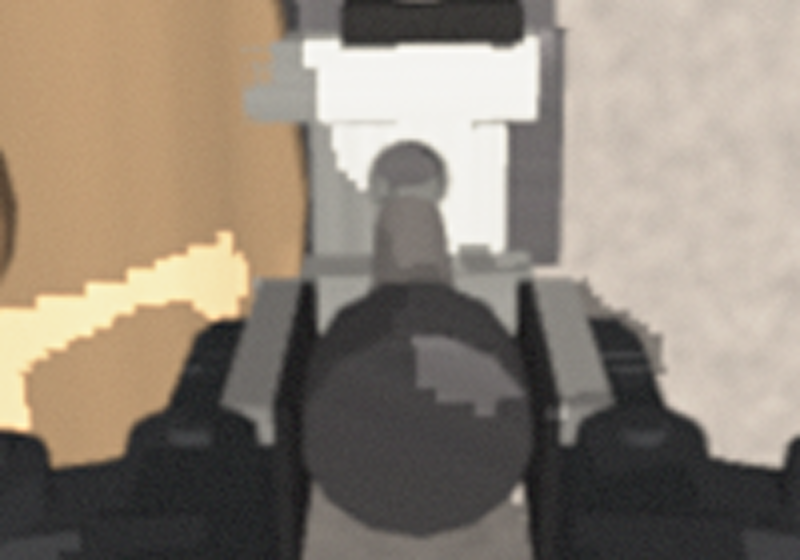

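```bash
python3 - <<'E'
from h import *
W=cam('wrist');p=manip.get_state()['position']
print('socket',onz(W,(322.2,215),.026,1))
for v in (224,226.5,229): print('foot',onz(W,(322.5,v),p[2]-.052,1))
print('head top', onz(W,(220+416/4,170+433/4),p[2]+.0257,1))
def circ(c,z,r):
    return np.array([proj(W,[c[0]+r*np.cos(t),c[1]+r*np.sin(t),z],1) for t in np.linspace(0,6.28,60)])
q=circ(onz(W,(322.2,215),.026,1),.026,.0075); print('hole bbox crop',(q.min(0)-[220,170])*4,(q.max(0)-[220,170])*4)
q=circ(onz(W,(322.5,226.5),p[2]-.052,1),p[2]-.052,.006); print('foot bbox crop',(q.min(0)-[220,170])*4,(q.max(0)-[220,170])*4)
print(p)
E
```

```text
socket [0.53964532 0.22270587 0.026     ]
foot [0.53858166 0.22256323 0.05200929]
foot [0.54032674 0.22246097 0.05200929]
foot [0.54208087 0.22235813 0.05200929]
head top [0.53884631 0.22190296 0.12970929]
hole bbox crop [368.68233448 141.02015355] [448.88936937 218.26666609]
foot bbox crop [374.04449745 191.46840239] [445.93164077 259.89280644]
[0.5395572  0.22184399 0.10400929]
```

```bash
python3 - <<'E'
from h import *
to(.5389,.2220,.074,87)
E
```

```text
clock 19.45 pos [0.5396 0.2218 0.104 ] yaw 86.74 tilt [-0.0243  0.0208 -0.9995] F [ 0.3   0.46 -0.32] w 0.0247
shift [-0.5  0.1 30. ] turn -0.005
```

Call:
drive_tool:
  steps:
    - [-0.3, 0, 6, 0, -1]
    - [-0.4, 0, 12, 0, -1]
    - [-0.5, 0, 18, 0, -1]
    - [-0.5, 0.1, 24, 0, -1]
    - [-0.5, 0.1, 30, 0, -1]

```text
clock: 19.95
position: [0.5387, 0.2219, 0.0733]
ee_rot: [-0.016, 0.727, 0.687, -0.002]
contact_force: [0.8, -0.1, -1.3]
width: 0.0245
```

```bash
python3 - <<'E'
from h import *
to(.5389,.2220,.0575,87)
im=manip.get_image('wrist'); cv2.imwrite('pics/w14.png',cv2.resize(im[170:310,220:420],(800,560),interpolation=2))
E
```

```text
clock 19.95 pos [0.5387 0.2219 0.0733] yaw 86.74 tilt [-0.0248  0.0207 -0.9995] F [ 0.81 -0.14 -1.31] w 0.0245
shift [-0.2  0.6 15.8] turn -0.005
```

View pics/w14.png

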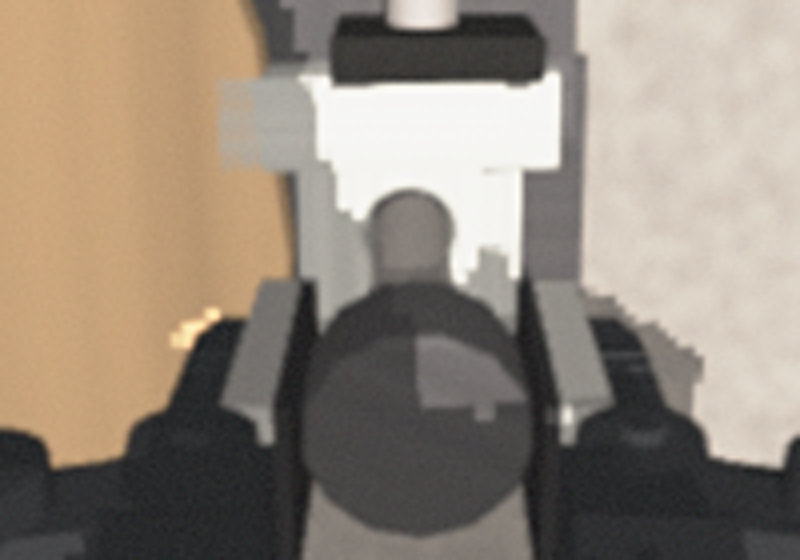

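The foot is in the hole with no contact force. Lowering on.

Call:
drive_tool:
  steps:
    - [-0.1, 0.2, 5, 0, -1]
    - [-0.2, 0.4, 10, 0, -1]
    - [-0.2, 0.5, 13, 0, -1]
    - [-0.2, 0.6, 15, 0, -1]
    - [-0.2, 0.6, 16, 0, -1]

```text
clock: 20.5
position: [0.5382, 0.2219, 0.0561]
ee_rot: [-0.017, 0.727, 0.687, -0.003]
contact_force: [0.8, 0.1, -1.3]
width: 0.0242
```

Call:
drive_tool:
  steps:
    - [0, 0, 0.6, 0, -1]
    - [0, 0, 1.2, 0, -1]
    - [0, 0, 1.2, 0, -1]

```text
clock: 20.8
position: [0.5383, 0.2219, 0.055]
ee_rot: [-0.016, 0.727, 0.687, -0.003]
contact_force: [-0.6, -0.1, -0.7]
width: 0.0244
```

Call:
drive_tool:
  steps:
    - [0, 0, 0.6, 0, -1]
    - [0, 0, 1.2, 0, -1]
    - [0, 0, 1.2, 0, -1]

```text
clock: 21.1
position: [0.5381, 0.2219, 0.0538]
ee_rot: [-0.016, 0.727, 0.687, -0.003]
contact_force: [-0.1, -0.0, -1.6]
width: 0.0246
```

Call:
drive_tool:
  steps:
    - [0, 0, 0.6, 0, -1]
    - [0, 0, 1.2, 0, -1]
    - [0, 0, 1.2, 0, -1]

```text
clock: 21.4
position: [0.5381, 0.2219, 0.0525]
ee_rot: [-0.017, 0.727, 0.687, -0.003]
contact_force: [-0.4, -0.4, -0.1]
width: 0.0245
```

Call:
drive_tool:
  steps:
    - [0, 0, 0, 0, -0.3]
    - [0, 0, 0, 0, -0.2]
    - [0, 0, 0, 0, -0.1]
    - [0, 0, 0, 0, 0.1]
    - [0, 0, 0, 0, 0.1]

```text
clock: 21.9
position: [0.5381, 0.2219, 0.0525]
ee_rot: [-0.017, 0.727, 0.687, -0.003]
contact_force: [0.8, 0.5, -0.2]
width: 0.047
```

```bash
python3 - <<'E'
from h import *
to(.5389,.2220,.15,87)
im=manip.get_image('wrist'); cv2.imwrite('pics/w15.png',cv2.resize(im[170:310,220:420],(800,560),interpolation=2))
E
```

```text
clock 21.9 pos [0.5381 0.2219 0.0525] yaw 86.74 tilt [-0.0267  0.0202 -0.9994] F [ 0.77  0.46 -0.22] w 0.047
shift [  1.9  -1.9 -97.5] turn -0.005
```

View pics/w15.png

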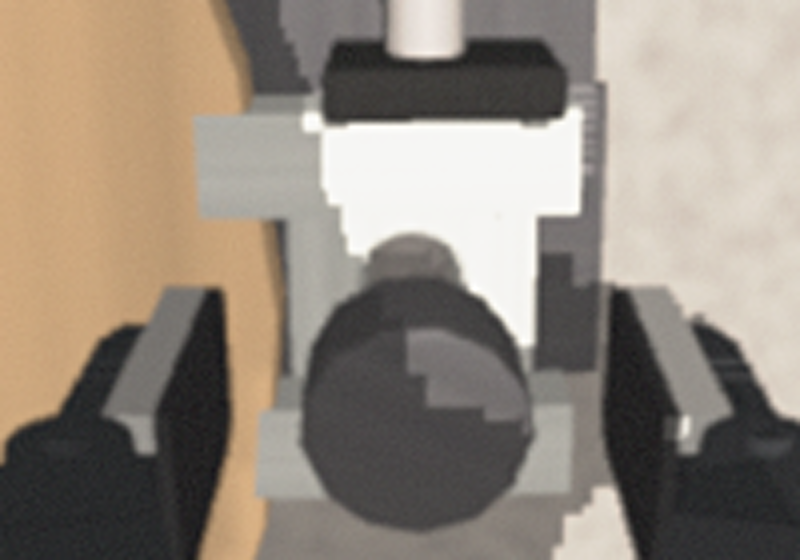

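Call:
drive_tool:
  steps:
    - [0.3, -0.3, -15, 0, 0.2]
    - [0.8, -0.8, -40, 0, 0.2]
    - [1.5, -1.5, -80, 0, 0.2]
    - [1.9, 20, -115, 0, 0.2]
    - [2, 40, -125, 0, 0.2]

```text
clock: 22.45
position: [0.584, 0.2198, 0.1814]
ee_rot: [-0.014, 0.727, 0.687, 0.001]
contact_force: [1.3, 0.7, -0.0]
width: 0.0511
```

Call:
drive_tool:
  steps:
    - [0, 5, 0, 0, 0.2]
    - [0, 5, 0, 0, 0.2]
    - [0, 5, 0, 0, 0.2]

```text
clock: 22.75
position: [0.5872, 0.2193, 0.1798]
ee_rot: [-0.015, 0.727, 0.687, -0.001]
contact_force: [-0.4, -0.8, -0.7]
width: 0.0514
```

```bash
python3 - <<'E'
from h import *
to(.5389,.2220,.15,87)
W=cam('wrist');im=manip.get_image('wrist'); cv2.imwrite('pics/w16.png',cv2.resize(im[90:250,220:420],(750,600),interpolation=2))
im=manip.get_image('side'); cv2.imwrite('pics/s16.png',im);cv2.imwrite('pics/s16c.png',cv2.resize(im[140:220,210:310],(750,600),interpolation=2))
im=manip.get_image('scene'); cv2.imwrite('pics/c16.png',im); cv2.imwrite('pics/c16c.png',cv2.resize(im[130:190,300:360],(720,720),interpolation=2)[:600])
# predicted head top centre if home
for n,z in [('wrist',.082),('side',.082),('scene',.082)]:
    print(n,[np.round(proj(cam(n),[.5396,.2227,zz],n=='wrist'),1) for zz in (.082,.087)])
E
```

```text
clock 22.75 pos [0.5872 0.2193 0.1798] yaw 86.77 tilt [-0.0224  0.0215 -0.9995] F [-0.42 -0.83 -0.67] w 0.0514
shift [ -0.7 -47.7  30.9] turn -0.004
wrist [array([321.2, 148.5]), array([321.3, 148.9])]
side [array([244.5, 174.5]), array([244.2, 173. ])]
scene [array([330. , 157.6]), array([330. , 156.3])]
```

View pics/w16.png

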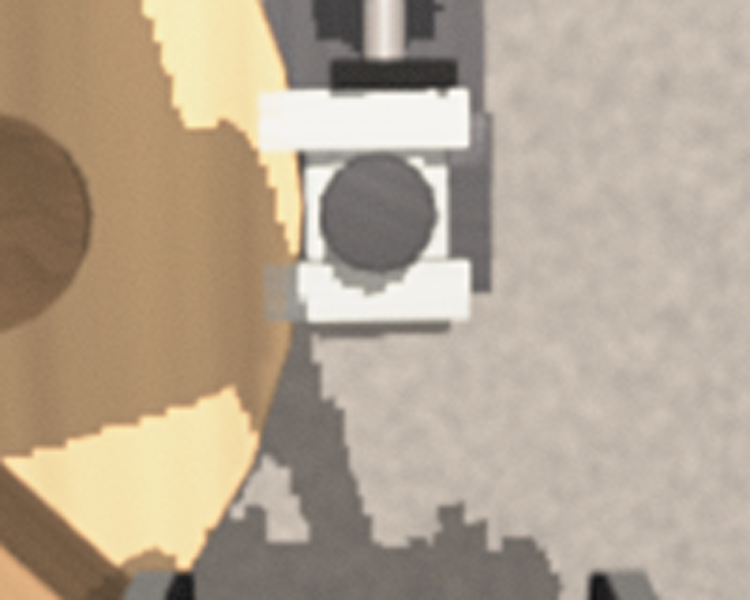

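View pics/s16c.png

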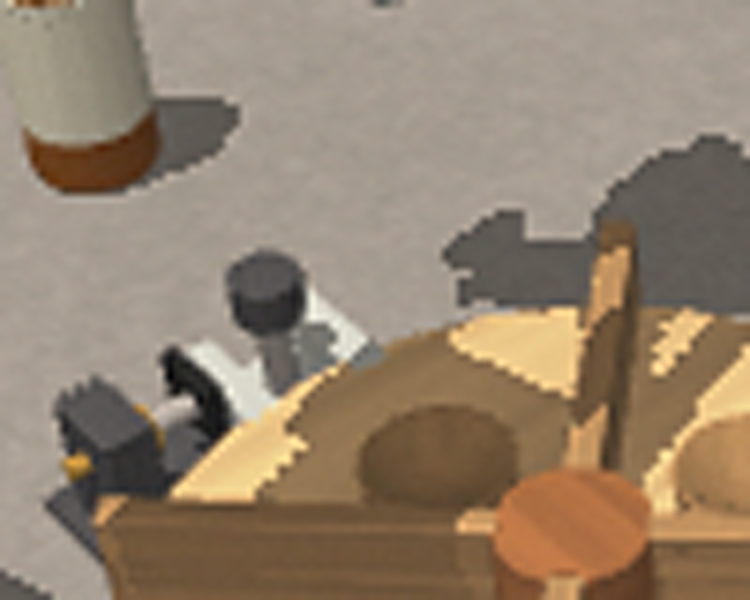

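View pics/c16c.png

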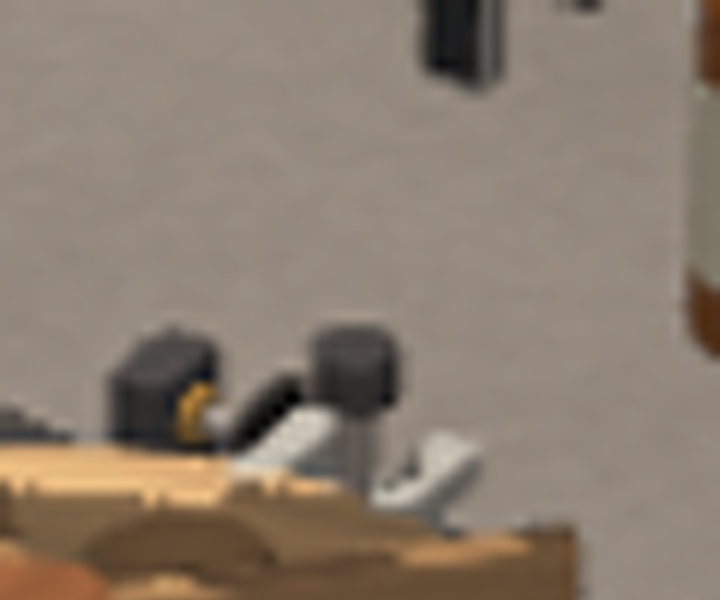

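View pics/c16.png

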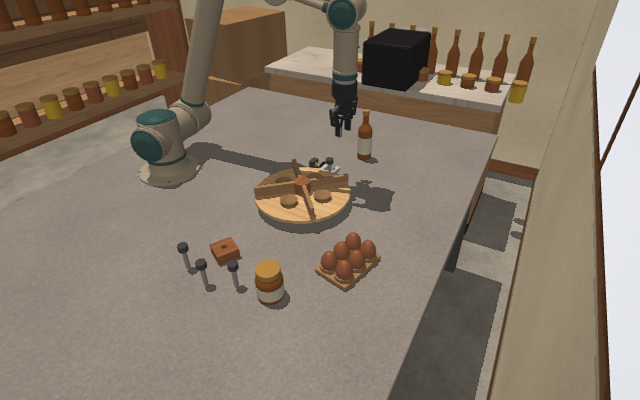

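The pin head appears where a fully home pin should: (245.5,176) in side against (244.5,174.5) predicted, and (330,158) in scene against (330,157.6). It stands upright between the lugs, and the egg box, honey jar and oil bottle haven't moved.

```bash
python3 -c "
from rig import manip
print(manip.sign_off())"
```

```text
the job is handed in; nothing more can be done
None
```

The carousel is turned into the stop and the locking pin is home in the socket. I handed the job in at about 23 s of the 72 s allowed.

- **Carousel:** I pushed one spoke about 46° counter-clockwise, slowing to 0.8 mm steps near the stop, until the lug met the buffer. I built up to about 12 N at the spoke, which works out to roughly 8–9 N at the pad. I held that for more than half a second, then backed off slowly so the spring would not throw it back.
- **Pin:** I took the pin from the rest, the leftmost of the four look-alikes, and lowered it between the lugs into the socket. I felt no contact all the way down, released it, and moved the arm clear.
- **Last checks:** In the side and scene pictures the pin head is within 2 pixels of where a fully home pin should appear, and the pin looks upright. The lug looks to be still at the pad. The egg box, honey jar and oil bottle look unmoved by eye.
- **Not as expected:**
  - I never felt the pin touch the socket floor before release, even about 4 mm below the height it was gripped at. That it is fully home rests on the pictures alone.
  - The tool picked up a tilt of about 1.8° while pressing on the spoke and kept it afterwards. It did no visible harm.

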